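# Lock both drying stands by feel and lay the paint stirrer across them

### The job

The two grey drying stands each have a red push-push lock button under the arm: press it home and let go and it changes from popped out (unlocked) to latched in (locked) or back again, and just one of the two is locked now. Feel which, first get both locked so that both buttons stay in when let go, and then lay the wooden paint stirrer flat on the rubber pads of both arms so that it bridges the gap, and let go of it. Leave the tins, pots and pen cup where they stand.

Things in the scene. Friction and masses are not known exactly. Their poses are not given: they have to be found in the camera images.
- stand_a: grey drying stand, fixed, 106 (x) x 78 (y) x 210 mm high; origin: centre of underside, x away from its front, z up. From the side a C: base with sloped front panel carrying the red lock button, rear column, and above the button a level arm (underside z 185 mm). Twin of stand_b, beside it 122-138 mm off along y, 10 mm fore or aft, same facing within 0.05 rad; either may be on the left.
- stand_b: grey drying stand, fixed, 106 (x) x 78 (y) x 210 mm high; origin: centre of underside, x away from its front, z up. From the side a C: base with sloped front panel carrying the red lock button, rear column, and above the button a level arm (underside z 185 mm). Twin of stand_a, beside it 122-138 mm off along y, 10 mm fore or aft, same facing within 0.05 rad; either may be on the left.
- lock_a (a joint): depth (m) of the push-push button of stand_a: 0 popped out (unlocked), about 0.0095 latched in (locked), 0.0155 hard stop. At the start one of lock_a, lock_b is out and the other latched. A press home to the stop (0.015 or deeper), then letting go, swaps the state; shorter presses may not. Springs back with 2 N out, 3.5 N latched, 4 N at the stop; quick presses (over 0.02 m/s) meet brief peaks of 10 N on the way.
- lock_b (a joint): depth (m) of the push-push button of stand_b: 0 popped out (unlocked), about 0.0095 latched in (locked), 0.0155 hard stop. At the start one of lock_a, lock_b is out and the other latched. A press home to the stop (0.015 or deeper), then letting go, swaps the state; shorter presses may not. Springs back with 2 N out, 3.5 N latched, 4 N at the stop; quick presses (over 0.02 m/s) meet brief peaks of 10 N on the way.
- lock_a_face (a point): centre of the flat round face (42 mm across) of stand_a's button, moves with it: (-35,0,75) mm in the stand's frame popped out, (-29.6,0,67.2) latched. Site y = stand's y; z straight out of the face, up and to the front, 35 deg from vertical; press along -z. Face 20 mm above the panel when out; guard cheeks 17 mm above it on both sides, 66 mm apart, 78 mm long.
- lock_b_face (a point): centre of the flat round face (42 mm across) of stand_b's button, moves with it: (-35,0,75) mm in the stand's frame popped out, (-29.6,0,67.2) latched. Site y = stand's y; z straight out of the face, up and to the front, 35 deg from vertical; press along -z. Face 20 mm above the panel when out; guard cheeks 17 mm above it on both sides, 66 mm apart, 78 mm long.
- stand_a_rest (a point): middle of the top of the rubber pad on the arm of stand_a, at (-10, 0, 200) mm in the stand's frame, axes as the stand's. The arm is 34 mm wide (y) and reaches from x -48 to +50 mm in the stand's frame; the flat pad (60 mm along x) lies between two cross lips 8 mm thick and 10 mm higher than the pad
- stand_b_rest (a point): middle of the top of the rubber pad on the arm of stand_b, at (-10, 0, 200) mm in the stand's frame, axes as the stand's. The arm is 34 mm wide (y) and reaches from x -48 to +50 mm in the stand's frame; the flat pad (60 mm along x) lies between two cross lips 8 mm thick and 10 mm higher than the pad
- stick: flat wooden paint stirrer with a teal end, 200 mm long, 26 mm wide, 9 mm thick, 40 g, lying flat on the worktop to the right of the stands; origin at the centre of its underside, z up. Its long axis points along (0.208, 0.978, 0) in its own frame, that is, it is turned 12 degrees clockwise from its y axis.
- tin_green: small green paint tin, 68 mm across, 62 mm high, origin under its centre; bystander
- pot_red: red colour tester pot, 49 mm across, 60 mm high, origin under its centre; bystander
- pot_orange: orange colour tester pot with black lid, 49 mm across, 60 mm high, origin under its centre; bystander
- pen_cup: dark pen cup with pens in it, 66 mm across, 162 mm high, origin under its centre; bystander
There are look-alikes about, which are no part of the job. What is shaped like the stand_b but orange is not meant.

How it is judged:
On the way, in this order (a step that is already met when the one before it is completed fails the run):
1. both lock buttons are latched in with nothing pressing them, before the stirrer is on both stands (value of joint lock_a between 0.008 and 0.012 m and value of joint lock_b between 0.008 and 0.012 m and contact force between each of the arm, the fingers and stand_a below 0.3 N and contact force between each of the arm, the fingers and stand_b below 0.3 N), for 0.3 s.
2. the stirrer rests on both stands, let go (contact force between stick and stand_a above 0.02 N and contact force between stick and stand_b above 0.02 N and angle between stick's own z axis and vertical below 0.06 rad and height (world z) of stick between 0.195 and 0.205 m and contact force between the fingers and stick below 0.05 N and linear speed of stick below 0.02 m/s), for 0.3 s.
At the end, for the whole second after the job is handed in: Both lock buttons are latched in (depth 8 to 12 mm), and the stirrer lies flat (within 0.06 rad) and still on the rubber pads of both stands' arms, touching both, its underside 195 to 205 mm above the worktop, let go (all of step 2 and value of joint lock_a between 0.008 and 0.012 m and value of joint lock_b between 0.008 and 0.012 m).
It fails at once if the tin green is pushed more than 20 mm from where it stood (distance of tin_green from where it was at the start of the episode above 0.02 m).
It fails at once if the pot red is pushed more than 20 mm from where it stood (distance of pot_red from where it was at the start of the episode above 0.02 m).
It fails at once if the pot orange is pushed more than 20 mm from where it stood (distance of pot_orange from where it was at the start of the episode above 0.02 m).
It fails at once if the pen cup is pushed more than 20 mm from where it stood (distance of pen_cup from where it was at the start of the episode above 0.02 m).
It also fails if it takes over 72 s, if anything falls off the work surface, if the arm or the gripper's body presses on something with over 40 N, if the wrist force passes 120 N, or if a joint passes its speed limit or range.

### The arm

A 6-joint arm with a two-finger parallel gripper is mounted at the origin on the work surface; the furniture and walls round the work are solid. World frame = base frame: x ahead of the robot, y to its left, z up, the work surface at z = 0. Lengths are in m, angles in rad, forces in N, time in s.
With the tool pointing down it reaches from about 0.275 to 0.875 m from the base axis. Payload 12.5 kg.
Tool frame: the origin (TCP) lies between the finger pads; the fingertips stand 8 mm ahead of it and the grasp point (between the pads) lies 11 mm behind it (bot.tip_reach is the distance from the TCP to the fingertips, in m); z points along the fingers, y is the direction in which the jaws open and shut (so a half turn about z gives the same grasp; the last joint's range is limited). The gripper opens to 85 mm and grips with 20 to 120 N. Pads are 22 mm wide; open, the fingers measure 114 mm over their backs; the gripper's body (76 mm by 85 mm) begins 54 mm behind the grasp point. The pads swing forward as they close: fully open they stand 13 mm farther back than shut.
Start: joints at [-1.384, 0.351, 1.652, -0, 1.139, -0.085], TCP at [0.148, -0.53, 0.239] pointing down, gripper open.
Joint ranges: [-2.75, 2.75], [-0.79, 2.1], [0.01, 2.65], [-1.57, 4.71], [0.07, 3.14], [-2.87, 2.87]. Speed limits (rad/s): [2.22, 2.22, 2.79, 3.14, 3.14, 3.14].

### API

Orientations are given as [roll, pitch, yaw] about the fixed x, y, z axes, in that order (R = Rz(yaw) Ry(pitch) Rx(roll)).
In Python, from station import observe, cams, order, silhouettes, spot_point, bot gives the robot as it stands. The module is installed in compiled form; this text tells all that it offers.
- The arm moves only by the tool servo_tool, never from a script. Its arguments are lists of equal length, an entry for each row: "claw": the closure, from 0 (fully open) to 1 (shut); "linear": the shift along the tool's x, y, z in mm, a list of three; "delta_rot": the turn, a rotation vector about the tool's x, y, z in degrees, a list of three. A call has 1 to 20 rows; each row is the pose to reach, as a shift and turn from the pose commanded when the call began, along the tool's axes at that moment; what a row does not reach only later rows make up. A row lasts 1/10 s, in which the tool goes at most 50 mm and 8.59 degrees, less where a joint would pass 70% of its speed; a pose out of reach is approached as far as the arm can. A call with a gripper value outside its range is refused whole. The fingers move at their own pace and stop on an object; "grip_force" is the grip in N (left out, the last holds). Time passes only in rows, so rows that repeat a pose let the fingers close. It gives the time, the measured TCP pose, the force and the opening at its end, in the units of the state.
- observe(): the state, without advancing time (a new reading comes with each control period).
- cams.capture(name): name is "scene" or "side" or "wrist"; returns a dict with "color" (480x640x3 uint8, red, green, blue), "fx", "fy", "cx", "cy" (pixels), "camera_from_world" (4x4, takes a point from world to camera coordinates). Camera axes: x right, y down, z forward; pixel columns grow to the right and rows downward; lengths in m; the calibration is good to about 2 mm. The wrist camera is an equidistant fisheye: a pixel r from the principal point sees the ray r / f radians off the axis. A picture is of the moment at which its call begins. There is no depth.
- order.sign_off(): hands the job in, once; it reports no verdict.
Trained networks look in a picture, given as the dict that the camera call returned (one of the last four; its "shot" number tells which), for a name from the list of things; names that differ only in an ending like _2 or _b are one class to them, and where a whole thing is asked for, a point or a joint stands for the part that bears it (a point fixed in the world has none). Each returns a list of dicts, best first, with "conf" (0 to 1); they miss things now and then, are a little off and sometimes report something else, mostly with a low value. They report only what shows in the picture. A call takes as long as a camera call. They do not tell look-alikes from the thing itself.
- silhouettes(picture, label): "pixels" (480x640 bool, what is visible of it).
- spot_point(picture, label): "point" ([x, y, z] in m, in the coordinates of the camera as it stood for that picture, good to about 4 mm: a listed point, or the origin of a listed thing).
The state is a dict: "time_s": time; "qpos": joint angles; "joint_velocities": joint speeds; "joint_torque": joint torques, N m; "position": TCP position; "ee_rot": TCP orientation; "ft_force": force on the tool from outside, world axes, zero at the start; "moment": the same for the moment, N m; "finger_gap": opening from 0.0 (shut) to 1.0 (fully open).
Only numpy, scipy, OpenCV 4.12 (cv2) and the standard library are available. Lean on these libraries where they do the work, as an engineer would, in place of code of your own. Each camera call takes 0.05 s, during which the arm holds its last target.

## Working session

There is one attempt and no reset: what is moved stays moved. The work goes in short steps, Python scripts to look and compute and a tool call to move; the robot and the scene stay as the last step left them, time stands still between calls to the robot, and variables do not carry over. Pictures are saved under pics/ and viewed, and the job is handed in when it is done.

Besides the shell and the picture viewer there is one more tool, called after ">>>" by a JSON object that holds its "op" and its "data", one argument or row to a line. servo_tool: Moves the arm, as the interface text tells. Its arguments: {"type":"object","properties":{"claw":{"type":"array"},"linear":{"type":"array"},"delta_rot":{"type":"array"},"grip_force":{"type":"number"}},"required":["claw","linear","delta_rot"]}

```bash
mkdir -p pics; python3 - <<'E'
from station import observe,cams
import cv2,json,numpy as np
s=observe();print(s)
for n in("scene","side","wrist"):
    p=cams.capture(n);cv2.imwrite(f"pics/{n}0.png",p["color"][:,:,::-1]);print(n,p["fx"],p["fy"],p["cx"],p["cy"],np.round(p["camera_from_world"],3).tolist())
E
```

```text
{'time_s': 0.0, 'qpos': array([-1.38361885e+00,  3.51230836e-01,  1.65245367e+00,  3.27561039e-05,
        1.13910833e+00, -8.46373764e-02]), 'joint_velocities': array([-2.30475044e-03,  5.97262642e-04,  1.50870731e-05, -8.78964428e-04,
        4.03704407e-05,  2.03632343e-03]), 'joint_torque': array([ 6.61159884e-04, -5.06105304e+01, -2.91407812e+01, -1.04633129e-04,
        4.49603103e-03, -6.29435746e-06]), 'position': array([ 0.14761337, -0.52947132,  0.23875013]), 'ee_rot': array([-3.14039928e+00, -1.31087553e-04,  2.71801051e-01]), 'ft_force': array([ 0.47938504, -0.56037472,  0.11776806]), 'moment': array([-0.00872097,  0.01130243, -0.00861845]), 'finger_gap': 1.0002999840369833}
scene 456.86596425108 456.86596425108 318.7701842491849 244.97894806414914 [[-0.648, -0.762, 0.01, 0.372], [-0.582, 0.486, -0.652, 0.422], [0.491, -0.428, -0.758, 0.822], [0.0, 0.0, 0.0, 1.0]]
side 581.1285765066165 581.1285765066165 318.1971063884654 237.7537201016775 [[-0.973, -0.233, -0.004, 0.566], [-0.137, 0.587, -0.798, 0.199], [0.188, -0.776, -0.602, 1.561], [0.0, 0.0, 0.0, 1.0]]
wrist 371.64829954431775 371.64829954431775 319.19015777054875 238.21049954520893 [[0.269, -0.963, -0.001, -0.549], [-0.931, -0.26, 0.258, -0.034], [-0.248, -0.069, -0.966, 0.378], [0.0, 0.0, 0.0, 1.0]]
```

View pics/scene0.png

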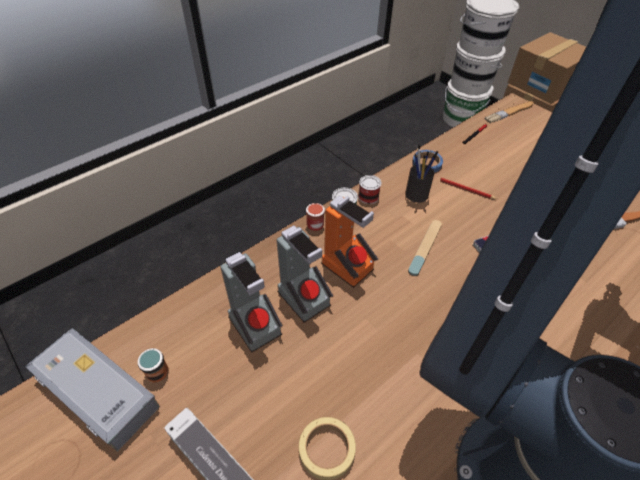

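View pics/side0.png

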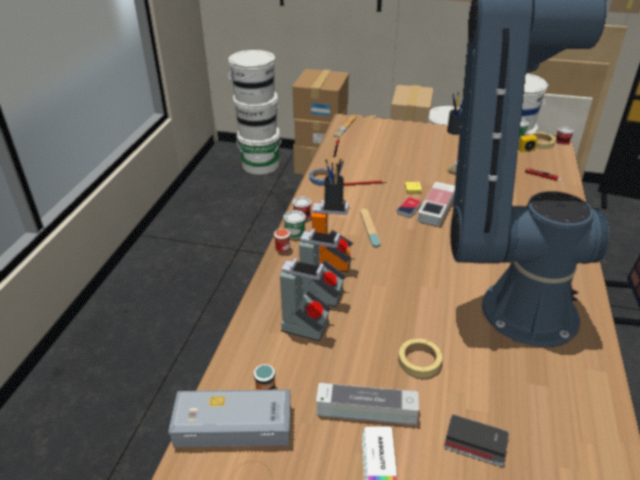

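View pics/wrist0.png

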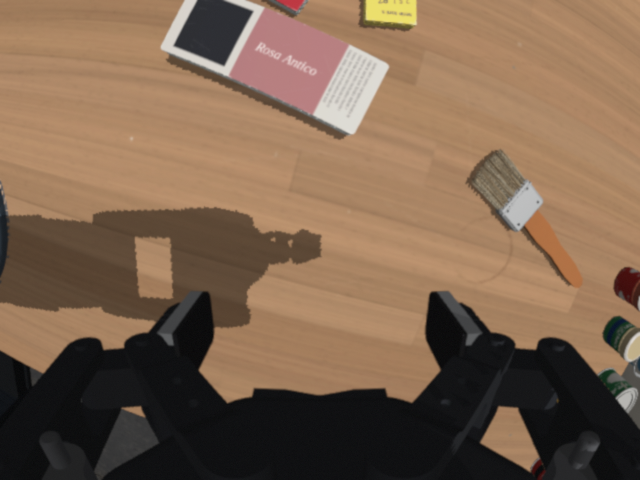

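The scene view shows two grey stands, at about (250,305) and (302,275). An orange look-alike stands at (348,245), and the stirrer lies at (425,247) with its teal end at (415,265). Next I run the networks.

```bash
cat > h.py <<'E'
import numpy as np,cv2
from station import observe,cams,order,silhouettes,spot_point
from scipy.spatial.transform import Rotation as Ro
def w(p,pt):
    T=p["camera_from_world"];return T[:3,:3].T@(np.array(pt)-T[:3,3])
def px(p,X):
    T=p["camera_from_world"];c=T[:3,:3]@np.array(X)+T[:3,3]
    return np.array([p["fx"]*c[0]/c[2]+p["cx"],p["fy"]*c[1]/c[2]+p["cy"]])
def pix2plane(p,u,v,z):
    T=p["camera_from_world"];R=T[:3,:3];o=-R.T@T[:3,3]
    d=R.T@np.array([(u-p["cx"])/p["fx"],(v-p["cy"])/p["fy"],1]);return o+d*(z-o[2])/d[2]
E
python3 - <<'E'
from h import *
for n in("scene","side"):
    p=cams.capture(n)
    for l in("stand_a","lock_a_face","stand_a_rest","stick","tin_green","pot_red","pot_orange","pen_cup"):
        for r in spot_point(p,l): 
            if r["conf"]>.2: print(n,l,round(r["conf"],2),np.round(w(p,r["point"]),4),np.round(px(p,w(p,r["point"])),0))
    for r in silhouettes(p,"stick")[:2]:
        m=r["pixels"].astype(np.uint8);print(r["conf"],m.sum(),cv2.minAreaRect(cv2.findNonZero(m)))
E
```

```text
scene stand_a 0.84 [0.5764 0.1937 0.0014] [252. 325.]
scene stand_a 0.71 [0.5597 0.064  0.0029] [302. 299.]
scene stand_a 0.61 [ 0.5659 -0.0818  0.0025] [346. 266.]
scene lock_a_face 0.55 [0.5397 0.1971 0.075 ] [258. 320.]
scene stand_a_rest 0.83 [0.566  0.1935 0.2014] [245. 274.]
scene stick 0.68 [ 0.4806 -0.2752 -0.002 ] [424. 249.]
scene stick 0.51 [0.5516 0.0594 0.2039] [305. 243.]
scene tin_green 0.69 [ 0.7077 -0.2028  0.0026] [344. 212.]
scene pot_red 0.6 [ 0.7222 -0.1125  0.0015] [315. 225.]
scene pot_orange 0.61 [0.6102 0.41   0.0014] [157. 373.]
scene pen_cup 0.8 [ 0.6301 -0.4143  0.0019] [416. 193.]
0.71 655 ((424.4696960449219, 246.25262451171875), (11.05447006225586, 60.81003189086914), 26.029592514038086)
side stand_a 0.97 [0.5777 0.1946 0.0037] [303. 326.]
side stand_a 0.67 [0.5626 0.0559 0.0015] [320. 293.]
side stand_a 0.61 [ 0.5679 -0.0795 -0.0014] [329. 263.]
side lock_a_face 0.73 [0.5439 0.1935 0.0773] [315. 307.]
side lock_a_face 0.32 [0.5694 0.1878 0.1977] [305. 268.]
side stand_a_rest 0.57 [0.5662 0.1884 0.1989] [306. 268.]
side stick 0.71 [ 0.482  -0.2809  0.0019] [369. 227.]
side stick 0.23 [0.5752 0.1921 0.0092] [304. 324.]
side tin_green 0.64 [ 7.075e-01 -2.015e-01 -7.000e-04] [295. 233.]
side pot_red 0.73 [ 0.7232 -0.116   0.0017] [282. 248.]
side pot_orange 0.81 [0.6156 0.4012 0.0008] [265. 386.]
side pot_orange 0.52 [ 0.7054 -0.2024  0.0034] [295. 232.]
side pen_cup 0.86 [ 0.6304 -0.4131  0.0017] [333. 200.]
side pen_cup 0.45 [0.578  0.1913 0.0026] [303. 326.]
0.34 480 ((264.20556640625, 376.3781433105469), (25.007715225219727, 20.590396881103516), 85.91438293457031)
```

```bash
python3 - <<'E'
import cv2
a=cv2.imread('pics/scene0.png')[170:370,200:460];b=cv2.imread('pics/side0.png')[170:350,250:410]
cv2.imwrite('pics/c1.png',cv2.resize(a,None,fx=3,fy=3,interpolation=2));cv2.imwrite('pics/c2.png',cv2.resize(b,None,fx=3.3,fy=3.3,interpolation=2))
E
```

```text
(no output)
```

View pics/c1.png

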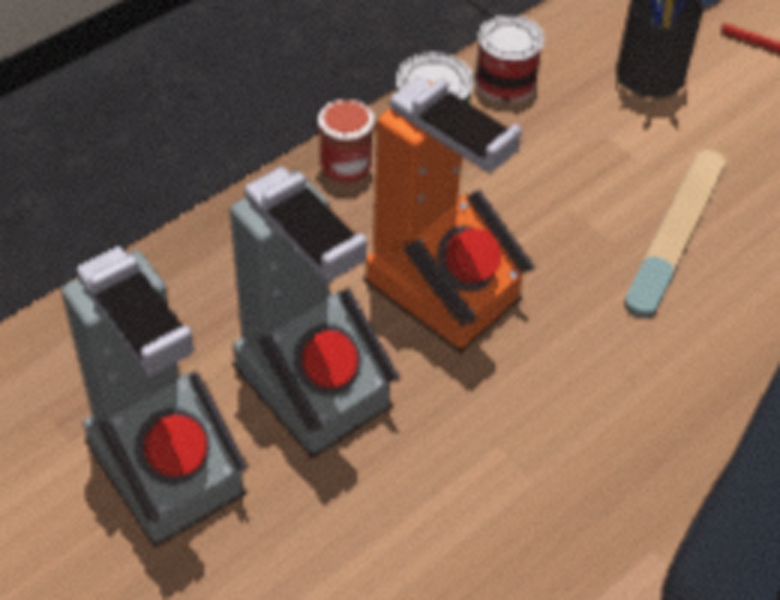

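View pics/c2.png

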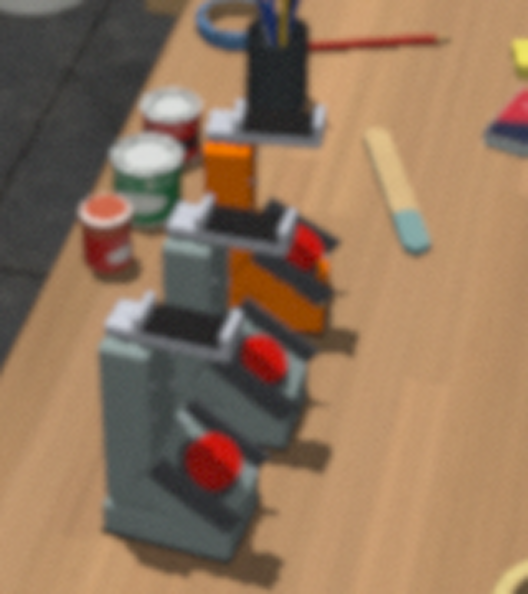

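In the crops, the candidates are the grey left stand (scene 250,305), the grey right stand (302,275) and the orange one (348,245), which is the decoy. The grey pair is 134 mm apart in y, which matches the description. The stirrer with the teal end lies at scene (424,248). The other stick detection, at z=0.2, is false. Next I refine the stand poses with an overlay fit.

```bash
cat > ov.py <<'E'
from h import *
def pts(S):
    x,y,yaw=S;c,s=np.cos(yaw),np.sin(yaw);R=np.array([[c,-s,0],[s,c,0],[0,0,1]])
    f=lambda P:(np.array(P)/1000)@R.T+[x,y,0]
    pad=f([[-40,-17,200],[20,-17,200],[20,17,200],[-40,17,200]])
    lips=[f([[a,-17,210],[b,-17,210],[b,17,210],[a,17,210]]) for a,b in((-48,-40),(20,28))]
    base=f([[-53,-39,0],[53,-39,0],[53,39,0],[-53,39,0]])
    t=np.radians(35);u=np.array([np.cos(t),0,np.sin(t)]);v=np.array([0,1,0])
    circ=lambda c0:f([np.array(c0)+21*(np.cos(a)*u+np.sin(a)*v) for a in np.linspace(0,6.283,24)])
    return dict(pad=pad,l0=lips[0],l1=lips[1],base=base,out=circ([-35,0,75]),inn=circ([-29.6,0,67.2]))
col=dict(pad=(0,255,0),l0=(255,255,0),l1=(255,255,0),base=(0,255,255),out=(255,255,255),inn=(255,0,255))
def draw(p,Ss,box,k,fn,keys):
    x0,y0,x1,y1=box;im=cv2.resize(np.ascontiguousarray(p["color"][y0:y1,x0:x1,::-1]),None,fx=k,fy=k,interpolation=cv2.INTER_CUBIC)
    for S in Ss:
        for n,P in pts(S).items():
            if n in keys:
                q=np.array([(px(p,X)-[x0,y0]+.5)*k for X in P]).astype(np.int32);cv2.polylines(im,[q],True,col[n],1)
    cv2.imwrite(fn,im)
E
python3 - <<'E'
from ov import *
from station import bot
print(bot.tip_reach,[a for a in dir(bot) if a[0]!='_'])
s=observe();R=Ro.from_euler('xyz',s['ee_rot']).as_matrix()
T=cams.capture("wrist")["camera_from_world"];o=-T[:3,:3].T@T[:3,3];print('cam in tool',R.T@(o-s['position']),(T[:3,:3]@R).round(3))
Ss=[(.577,.194,0),(.561,.059,0)]
p=cams.capture("scene");draw(p,Ss,(215,215,345,365),5,'pics/o1.png',['pad','base','out','inn'])
p=cams.capture("side");draw(p,Ss,(270,220,370,345),5,'pics/o2.png',['pad','base','out','inn'])
E
```

```text
0.008 ['IKError', 'tip_reach']
cam in tool [ 0.06515294 -0.00090419 -0.13478458] [[ 0.     1.    -0.   ]
 [-0.966  0.    -0.258]
 [-0.258  0.     0.966]]
```

View pics/o1.png

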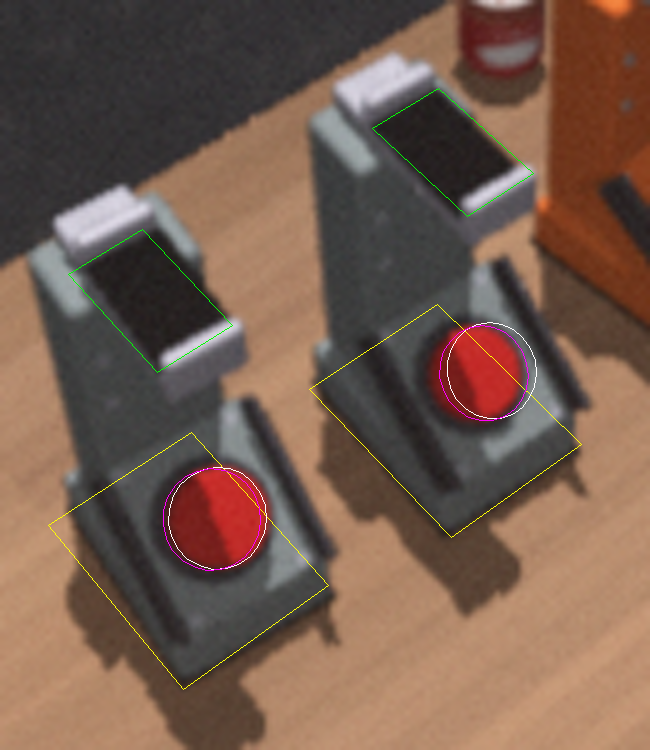

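View pics/o2.png

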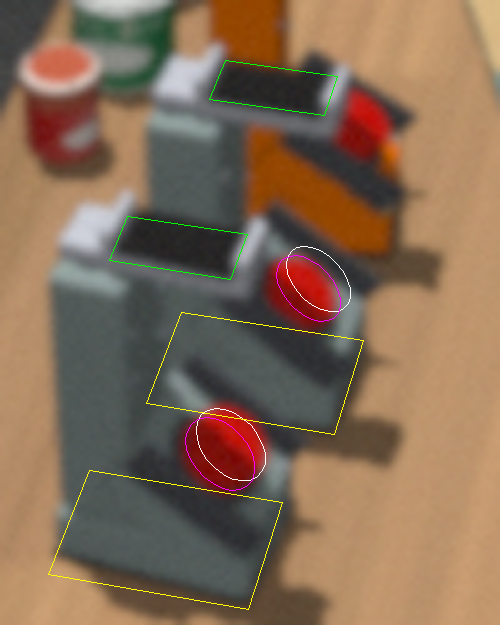

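```bash
cat > mv.py <<'E'
from h import *
def tool(tilt_deg=None,yaw=None):
    if tilt_deg is None: return Ro.from_euler('xyz',[np.pi,0,yaw])
    t=np.radians(tilt_deg);c,s=np.cos(t),np.sin(t)
    return Ro.from_matrix(np.array([[-c,0,-s],[0,1,0],[s,0,-c]]).T)
def rel(P,R):
    s=observe();R0=Ro.from_euler('xyz',s['ee_rot'])
    print('t',round(s['time_s'],2),'pos',s['position'].round(4),'q',s['qpos'].round(3),'F',s['ft_force'].round(2))
    print('linear mm',(R0.inv().apply(np.array(P)-s['position'])*1000).round(1),'rot deg',np.degrees((R0.inv()*R).as_rotvec()).round(2))
E
python3 - <<'E'
from mv import *
rel([.42,-.2,.27],tool(yaw=np.pi-.05))
E
```

```text
t 1.3 pos [ 0.1477 -0.5298  0.2393] q [-1.384  0.351  1.652  0.     1.139 -0.085] F [-0.69  0.24  0.08]
linear mm [ 350.9 -244.6  -30.7] rot deg [   0.      0.   -161.56]
```

>>> {"op": "servo_tool", "data": {
  "claw": [1,1,1,1,1,1,1,1,1,1,1,1,1,1,1,1,1,1,1,1],
  "linear": [
    [17,-12,-1],
    [35,-24,-3],
    [52,-37,-4],
    [70,-49,-6],
    [88,-61,-8],
    [105,-73,-9],
    [123,-86,-11],
    [140,-98,-12],
    [158,-110,-14],
    [175,-122,-15],
    [193,-135,-17],
    [210,-147,-18],
    [228,-159,-20],
    [245,-171,-21],
    [263,-184,-23],
    [281,-196,-25],
    [298,-208,-26],
    [316,-220,-28],
    [333,-232,-29],
    [351,-245,-31]
  ],
  "delta_rot": [
    [0,0,-8],
    [0,0,-16],
    [0,0,-24],
    [0,0,-32],
    [0,0,-40],
    [0,0,-48],
    [0,0,-56],
    [0,0,-64],
    [0,0,-72],
    [0,0,-80],
    [0,0,-88],
    [0,0,-96],
    [0,0,-104],
    [0,0,-112],
    [0,0,-120],
    [0,0,-128],
    [0,0,-136],
    [0,0,-144],
    [0,0,-152],
    [0,0,-160]
  ]
}}

```text
time_s: 3.3
position: [0.4205, -0.1989, 0.2704]
ee_rot: [-3.142, 0.0, 3.07]
ft_force: [0.8, -0.7, 0.4]
finger_gap: 0.003
```

```bash
python3 - <<'E'
from mv import *
rel([.40,.194,.24],tool(40))
E
```

```text
t 3.3 pos [ 0.4205 -0.1989  0.2704] q [-0.542  0.16   1.822 -0.     1.159 -2.041] F [ 0.78 -0.71  0.42]
linear mm [ 48.5 390.4  30.3] rot deg [ -1.43 -39.98  -3.93]
```

>>> {"op": "servo_tool", "data": {
  "claw": [1,1,1,1,1,1,1,1,1,1,1,1,1],
  "linear": [
    [4,33,3],
    [8,65,5],
    [12,98,8],
    [16,130,10],
    [20,163,13],
    [24,195,15],
    [28,228,18],
    [32,260,20],
    [36,293,23],
    [40,325,25],
    [44,358,28],
    [48,390,30],
    [48,390,30]
  ],
  "delta_rot": [
    [-0.1,-3.3,-0.3],
    [-0.2,-6.7,-0.7],
    [-0.4,-10,-1],
    [-0.5,-13.3,-1.3],
    [-0.6,-16.7,-1.6],
    [-0.7,-20,-2],
    [-0.8,-23.3,-2.3],
    [-1,-26.7,-2.6],
    [-1.1,-30,-2.9],
    [-1.2,-33.3,-3.3],
    [-1.3,-36.7,-3.6],
    [-1.4,-40,-3.9],
    [-1.4,-40,-3.9]
  ]
}}

```text
time_s: 4.6
position: [0.4029, 0.1839, 0.2405]
ee_rot: [-3.135, 0.683, 3.134]
ft_force: [0.5, -0.3, -0.6]
finger_gap: 0.0
```

```bash
python3 - <<'E'
from mv import *
rel([.40,.194,.24],tool(40))
p=cams.capture("wrist");cv2.imwrite('pics/w1.png',p["color"][:,:,::-1])
for l in("stand_a","lock_a_face","stand_a_rest"):
    for r in spot_point(p,l):print(l,round(r["conf"],2),w(p,r["point"]).round(4))
for n in("scene","side"):
  p=cams.capture(n)
  for l in("lock_a_face","stand_a_rest"):
    for r in spot_point(p,l):print(n,l,round(r["conf"],2),w(p,r["point"]).round(4))
E
```

```text
t 4.6 pos [0.4029 0.1839 0.2405] q [ 0.507 -0.03   2.278 -0.878  0.423 -0.325] F [ 0.49 -0.29 -0.65]
linear mm [ 2.7 10.  -1.5] rot deg [-0.64 -0.86 -0.33]
stand_a 0.98 [5.646e-01 6.200e-02 5.000e-04]
stand_a 0.86 [ 5.687e-01 -8.090e-02 -4.000e-04]
stand_a 0.81 [ 5.762e-01  1.945e-01 -5.000e-04]
lock_a_face 0.85 [0.5409 0.1949 0.0746]
scene lock_a_face 0.52 [0.5405 0.1961 0.0773]
scene lock_a_face 0.18 [ 0.7181 -0.1114  0.0026]
scene stand_a_rest 0.74 [0.5662 0.1923 0.2024]
scene stand_a_rest 0.6 [0.5501 0.0603 0.2011]
side lock_a_face 0.62 [0.5421 0.1919 0.0746]
side stand_a_rest 0.68 [ 0.7219 -0.1149  0.0013]
side stand_a_rest 0.58 [0.5663 0.1899 0.1976]
```

View pics/w1.png

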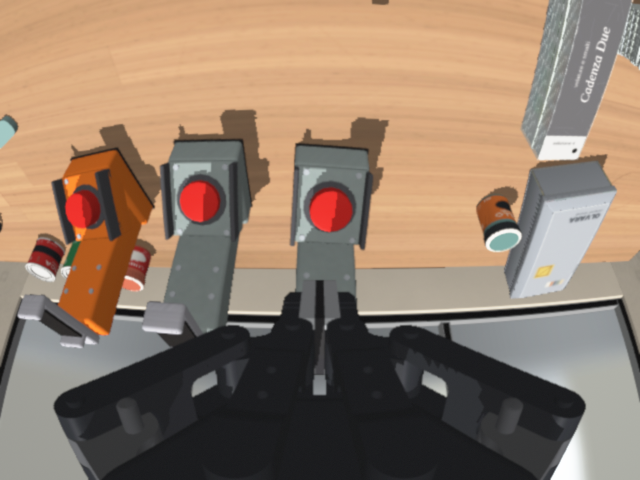

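```bash
python3 - <<'E'
from mv import *
rel([.5324,.1945,.0865],tool(40))
E
```

```text
t 5.1 pos [0.4033 0.1823 0.2405] q [ 0.502 -0.031  2.278 -0.87   0.423 -0.335] F [0.02 0.72 0.7 ]
linear mm [ -3.3  14.8 200.8] rot deg [-0.73 -0.99 -0.38]
```

>>> {"op": "servo_tool", "data": {
  "claw": [1,1,1,1,1,1,1,1,1,1,1,1],
  "linear": [
    [0,3,20],
    [-1,6,40],
    [-1,9,60],
    [-2,12,80],
    [-2,14,100],
    [-3,15,120],
    [-3,15,140],
    [-3,15,160],
    [-3,15,175],
    [-3,15,185],
    [-3,15,194],
    [-3,15,200]
  ],
  "delta_rot": [
    [-0.7,-1,-0.4],
    [-0.7,-1,-0.4],
    [-0.7,-1,-0.4],
    [-0.7,-1,-0.4],
    [-0.7,-1,-0.4],
    [-0.7,-1,-0.4],
    [-0.7,-1,-0.4],
    [-0.7,-1,-0.4],
    [-0.7,-1,-0.4],
    [-0.7,-1,-0.4],
    [-0.7,-1,-0.4],
    [-0.7,-1,-0.4]
  ]
}}

```text
time_s: 6.3
position: [0.5402, 0.2054, 0.1106]
ee_rot: [-3.125, 0.656, -3.141]
ft_force: [-0.3, -0.7, -0.6]
finger_gap: -0.004
```

```bash
python3 - <<'E'
from mv import *
rel([.5324,.1945,.0865],tool(40))
p=cams.capture("wrist");cv2.imwrite('pics/w2.png',p["color"][:,:,::-1])
for l in("lock_a_face",):
    for r in spot_point(p,l):print(l,round(r["conf"],2),w(p,r["point"]).round(4))
p=cams.capture("side");cv2.imwrite('pics/s2.png',cv2.resize(p["color"][180:380,220:420,::-1],None,fx=3,fy=3))
E
```

```text
t 6.3 pos [0.5402 0.2054 0.1106] q [ 0.393  0.459  2.069 -1.569  0.251  0.317] F [-0.27 -0.66 -0.59]
linear mm [ 20.9 -10.6  14.5] rot deg [-0.91 -2.41  0.06]
lock_a_face 0.58 [0.5413 0.1953 0.0733]
lock_a_face 0.23 [0.6103 0.4116 0.0007]
```

View pics/w2.png

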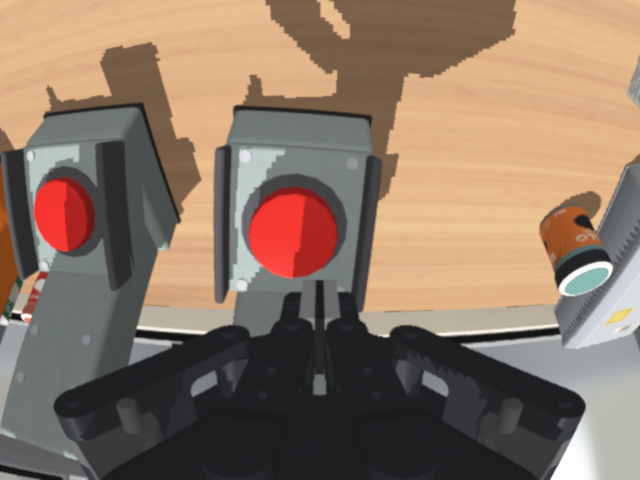

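View pics/s2.png

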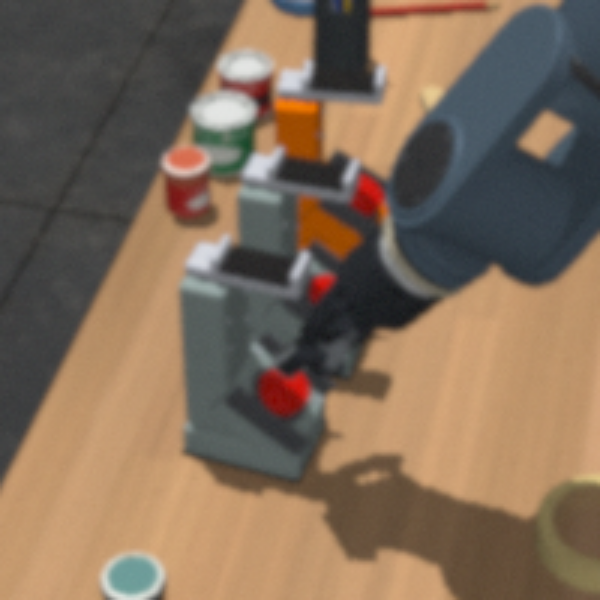

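The wrist is close to singular here: q5 is small and q4 sits at its -1.57 limit. I'll fit a kinematic model from the logged poses so I can choose a better tool attitude.

```bash
cat > kin.py <<'E'
import numpy as np
from scipy.optimize import least_squares
from scipy.spatial.transform import Rotation as Ro
def fk(q,k):
    h,a1,L1,e,L2,Lt=k
    A=Ro.from_euler('z',q[0]);p=A.apply([a1,0,h])
    A=A*Ro.from_euler('y',q[1]);p=p+A.apply([0,0,L1])
    A=A*Ro.from_euler('y',q[2]);p=p+A.apply([e,0,L2])
    A=A*Ro.from_euler('z',q[3])*Ro.from_euler('y',q[4])
    A=A*Ro.from_euler('z',q[5]);p=p+A.apply([0,0,Lt]);return p,A
D=[([-1.38361885,.351230836,1.65245367,0,1.13910833,-.0846373764],[.14761337,-.52947132,.23875013],[-3.14039928,0,.271801]),
([-.542,.16,1.822,0,1.159,-2.041],[.4205,-.1989,.2704],[-3.142,0,3.07]),
([.507,-.03,2.278,-.878,.423,-.325],[.4029,.1839,.2405],[-3.135,.683,3.134]),
([.502,-.031,2.278,-.87,.423,-.335],[.4033,.1823,.2405],None),
([.393,.459,2.069,-1.569,.251,.317],[.5402,.2054,.1106],[-3.125,.656,-3.141])]
f=lambda k:np.concatenate([fk(q,k)[0]-p for q,p,_ in D]+[[1e-2*(k[1]),1e-2*k[3]]])
s=least_squares(f,[.3,0,.4,0,.4,.2]);K=s.x
if __name__=='__main__':
    print(K.round(4),np.abs(s.fun).max())
    for q,p,e in D:
        A=fk(q,K)[1].as_matrix()
        if e: print((Ro.from_euler('xyz',e).as_matrix().T@A).round(3).tolist())
E
python3 kin.py
```

```text
[ 0.0427  0.1246  0.3908 -0.0755  0.2767  0.1143] 0.04680663555617311
[[-0.0, 1.0, 0.0], [-1.0, -0.0, -0.0], [-0.0, -0.0, 1.0]]
[[0.0, 1.0, -0.001], [-1.0, 0.0, -0.001], [-0.001, 0.001, 1.0]]
[[-0.001, 1.0, 0.0], [-1.0, -0.001, 0.001], [0.001, -0.0, 1.0]]
[[0.001, 1.0, -0.0], [-1.0, 0.001, 0.0], [0.0, 0.0, 1.0]]
```

```bash
sed -i 's/h,a1,L1,e,L2,Lt=k/h,a1,L1,e,L2,Lt,d=k/; s/\[a1,0,h\]/[a1,d,h]/; s/\[.3,0,.4,0,.4,.2\]/[.3,0,.4,0,.4,.2,.05]/' kin.py; cat >> kin.py <<'E'
lo=np.array([-2.75,-.79,.01,-1.57,.07,-2.87]);hi=np.array([2.75,2.1,2.65,4.71,3.14,2.87])
C=Ro.from_matrix([[0,-1,0],[1,0,0],[0,0,1]])  # tool = A*C^-1 ...
def ik(P,R,q0):
    # R tool rotation ; A = R*M, M=[[0,1,0],[-1,0,0],[0,0,1]]
    A=R*Ro.from_matrix([[0,1,0],[-1,0,0],[0,0,1]])
    def g(q):
        p,B=fk(q,K);return np.concatenate([(p-P)*5,(B.inv()*A).as_rotvec()])
    r=least_squares(g,np.clip(q0,lo+.01,hi-.01),bounds=(lo,hi));return r.x,np.abs(r.fun).max()
E
python3 kin.py
```

```text
[ 2.602e-01 -3.000e-04  4.871e-01  4.130e-02  4.385e-01  2.575e-01
  4.660e-02] 0.00041300684960436646
[[-0.0, 1.0, 0.0], [-1.0, -0.0, -0.0], [-0.0, -0.0, 1.0]]
[[0.0, 1.0, -0.001], [-1.0, 0.0, -0.001], [-0.001, 0.001, 1.0]]
[[-0.001, 1.0, 0.0], [-1.0, -0.001, 0.001], [0.001, -0.0, 1.0]]
[[0.001, 1.0, -0.0], [-1.0, 0.001, 0.0], [0.0, 0.0, 1.0]]
```

```bash
cat > srch.py <<'E'
from kin import *
n=np.array([-.5736,0,.8192])
for nm,F in(("L",[.541,.1945,.0755]),("R",[.527,.060,.0755])):
  for tilt in(30,35,40,45,50,55,60):
    for az in(-20,0,20,40):
      t,a=np.radians(tilt),np.radians(az)
      z=np.array([np.sin(t)*np.cos(a),np.sin(t)*np.sin(a),-np.cos(t)])
      y=np.array([-np.sin(a),np.cos(a),0]);x=np.cross(y,z);R=Ro.from_matrix(np.array([x,y,z]).T)
      P=np.array(F)-.008*z
      out=[]
      for q4 in(-1,0,1.5,3.1,4.3):
        best=None
        q,e=ik(P,R,[np.arctan2(F[1],F[0])-.1,.4,2.0,q4,.4,-1.3])
        if e<1e-3 and not any(np.allclose(q,o,atol=.02) for o in out): out.append(q)
      ang=np.degrees(np.arccos(-z@n))
      print(nm,tilt,az,'off-normal %.0f'%ang,[np.round(o,2).tolist() for o in out])
E
python3 srch.py
```

```text
L 30 -20 off-normal 12 [[0.43, 0.53, 1.96, -0.97, 0.44, 0.06]]
L 30 0 off-normal 5 [[0.34, 0.5, 2.03, -0.99, 0.2, -0.3]]
L 30 20 off-normal 12 [[0.24, 0.49, 2.06, 0.62, 0.09, -2.29]]
L 30 40 off-normal 22 []
L 35 -20 off-normal 11 [[0.46, 0.54, 2.0, -1.25, 0.45, 0.35]]
L 35 0 off-normal nan [[0.36, 0.5, 2.08, 4.6, 0.2, 0.41]]
L 35 20 off-normal 11 [[0.23, 0.49, 2.11, 2.35, 0.09, 2.27]]
L 35 40 off-normal 23 [[0.12, 0.5, 2.08, 1.48, 0.32, 2.74]]
L 40 -20 off-normal 13 [[0.48, 0.56, 2.03, -1.49, 0.5, 0.61]]
L 40 0 off-normal 5 [[0.37, 0.52, 2.12, 4.12, 0.29, 0.9]]
L 40 20 off-normal 13 [[0.23, 0.5, 2.16, 2.79, 0.23, 1.82]]
L 40 40 off-normal 24 [[0.09, 0.52, 2.12, 1.82, 0.39, 2.38]]
L 45 -20 off-normal 16 [[0.51, 0.58, 2.05, 4.6, 0.57, 0.82]]
L 45 0 off-normal 10 [[0.39, 0.54, 2.16, 3.88, 0.41, 1.15]]
L 45 20 off-normal 16 [[0.22, 0.53, 2.2, 2.9, 0.38, 1.71]]
L 45 40 off-normal 27 [[0.07, 0.54, 2.16, 2.05, 0.49, 2.14]]
L 50 -20 off-normal 20 [[0.54, 0.61, 2.07, 4.46, 0.66, 0.98]]
L 50 0 off-normal 15 [[0.4, 0.57, 2.19, 3.76, 0.54, 1.29]]
L 50 20 off-normal 20 [[0.22, 0.56, 2.23, 2.94, 
[... 1550 characters left out ...]
ff-normal 20 [[-0.17, 0.54, 2.32, 2.45, 0.64, 1.81]]
R 50 40 off-normal 30 [[-0.31, 0.57, 2.22, 1.81, 0.73, 2.03]]
R 55 -20 off-normal 24 [[0.26, 0.6, 2.28, 3.89, 0.76, 1.36]]
R 55 0 off-normal 20 [[0.04, 0.59, 2.36, 3.19, 0.77, 1.56]]
R 55 20 off-normal 24 [[-0.19, 0.59, 2.35, 2.51, 0.79, 1.72]]
R 55 40 off-normal 34 [[-0.34, 0.61, 2.24, 1.88, 0.84, 1.91]]
R 60 -20 off-normal 29 [[0.28, 0.65, 2.3, 3.85, 0.9, 1.43]]
R 60 0 off-normal 25 [[0.05, 0.65, 2.39, 3.19, 0.94, 1.56]]
R 60 20 off-normal 29 [[-0.21, 0.65, 2.37, 2.54, 0.94, 1.65]]
R 60 40 off-normal 38 [[-0.37, 0.66, 2.25, 1.93, 0.95, 1.82]]srch.py:15: RuntimeWarning: invalid value encountered in arccos
  ang=np.degrees(np.arccos(-z@n))
```

```bash
cat > path.py <<'E'
from kin import *
from mv import *
M=Ro.from_matrix([[0,1,0],[-1,0,0],[0,0,1]])
def fkt(q): p,A=fk(q,K); return p,A*M.inv()
def rows(qs,p0,R0,nd=0):
    L=[];D=[]
    for q in qs:
        p,R=fkt(q);L.append(np.round(R0.inv().apply(p-p0)*1000,nd).astype(int).tolist());D.append(np.round(np.degrees((R0.inv()*R).as_rotvec()),1).tolist())
    return L,D
def check(L,D,p0,R0,q0):
    q=np.array(q0);mx=0
    pp,pR=p0,R0
    for l,d in zip(L,D):
        P=p0+R0.apply(np.array(l)/1000);R=R0*Ro.from_rotvec(np.radians(d))
        qn,e=ik(P,R,q);print(P.round(3),'z',R.as_matrix()[:,2].round(2),qn.round(2),'e%.4f dq%.2f dp%.0f dr%.1f'%(e,np.abs(qn-q).max(),1000*np.linalg.norm(P-pp),np.degrees((pR.inv()*R).magnitude())));q=qn;pp,pR=P,R
    return q
E
python3 - <<'E'
from path import *
s=observe();q0=s['qpos'];p0=s['position'];R0=Ro.from_euler('xyz',s['ee_rot'])
print(q0.round(3),fkt(q0)[0]-p0)
C=np.array([.33,-.05,2.28,-.3,.45,-.9])
p1,R1=fkt(C);rv=(R0.inv()*R1).as_rotvec();d=R0.inv().apply(p1-p0)
print(p1,d*1000,np.degrees(rv))
N=14
L=[(d*1000*i/N).round().astype(int).tolist() for i in range(1,N+1)];D=[np.degrees(rv*i/N).round(1).tolist() for i in range(1,N+1)]
check(L,D,p0,R0,q0);print(L,D)
E
```

```text
[ 0.394  0.458  2.07  -1.57   0.251  0.317] [-1.59785340e-04 -1.46325954e-04  5.53995762e-06]
[0.38765135 0.14701953 0.21895122] [  54.62376163  -61.16119553 -177.56266534] [-1.92200587  9.38688985  6.24025898]
[0.529 0.202 0.119] z [ 0.6  -0.01 -0.8 ] [ 0.39  0.42  2.09 -1.47  0.25  0.23] e0.0000 dq0.10 dp14 dr0.8
[0.518 0.197 0.126] z [ 0.59 -0.01 -0.81] [ 0.39  0.39  2.11 -1.39  0.24  0.15] e0.0000 dq0.08 dp14 dr0.8
[0.507 0.193 0.134] z [ 0.58 -0.01 -0.81] [ 0.39  0.36  2.13 -1.28  0.24  0.04] e0.0000 dq0.11 dp14 dr0.8
[0.496 0.189 0.142] z [ 0.57 -0.01 -0.82] [ 0.38  0.32  2.15 -1.16  0.24 -0.07] e0.0000 dq0.12 dp14 dr0.9
[0.485 0.184 0.149] z [ 0.56 -0.   -0.83] [ 0.38  0.29  2.17 -1.05  0.24 -0.18] e0.0000 dq0.11 dp14 dr0.8
[0.475 0.181 0.157] z [ 0.55 -0.   -0.83] [ 0.37  0.25  2.18 -0.93  0.25 -0.29] e0.0000 dq0.11 dp14 dr0.8
[0.464 0.176 0.165] z [ 0.54  0.   -0.84] [ 0.37  0.22  2.2  -0.82  0.27 -0.4 ] e0.0000 dq0.11 dp14 dr0.8
[0.453 0.172 0.172] z [ 0.53  0.01 -0.85] [ 0.36  0.18  2.21 -0.72  0.28 -0.5 ] e0.0000 dq0.10 dp13 dr0.9
[0.442 0.168 0.18 ] z [ 0.52  0.01 -0.85]
[... 375 characters left out ...]
3 dr0.7
[0.398 0.151 0.211] z [ 0.48  0.02 -0.87] [ 0.34 -0.01  2.27 -0.35  0.41 -0.85] e0.0000 dq0.06 dp14 dr0.9
[0.387 0.147 0.219] z [ 0.47  0.03 -0.88] [ 0.33 -0.05  2.28 -0.3   0.45 -0.9 ] e0.0000 dq0.05 dp14 dr0.8
[[4, -4, -13], [8, -9, -25], [12, -13, -38], [16, -17, -51], [20, -22, -63], [23, -26, -76], [27, -31, -89], [31, -35, -101], [35, -39, -114], [39, -44, -127], [43, -48, -140], [47, -52, -152], [51, -57, -165], [55, -61, -178]] [[-0.1, 0.7, 0.4], [-0.3, 1.3, 0.9], [-0.4, 2.0, 1.3], [-0.5, 2.7, 1.8], [-0.7, 3.4, 2.2], [-0.8, 4.0, 2.7], [-1.0, 4.7, 3.1], [-1.1, 5.4, 3.6], [-1.2, 6.0, 4.0], [-1.4, 6.7, 4.5], [-1.5, 7.4, 4.9], [-1.6, 8.0, 5.3], [-1.8, 8.7, 5.8], [-1.9, 9.4, 6.2]]
```

>>> {"op": "servo_tool", "data": {
  "claw": [1,1,1,1,1,1,1,1,1,1,1],
  "linear": [
    [5,-6,-18],
    [11,-12,-36],
    [16,-18,-53],
    [22,-24,-71],
    [27,-30,-89],
    [33,-37,-107],
    [38,-43,-124],
    [44,-49,-142],
    [49,-55,-160],
    [55,-61,-178],
    [55,-61,-178]
  ],
  "delta_rot": [
    [-0.2,0.9,0.6],
    [-0.4,1.9,1.2],
    [-0.6,2.8,1.9],
    [-0.8,3.8,2.5],
    [-1,4.7,3.1],
    [-1.2,5.6,3.7],
    [-1.3,6.6,4.4],
    [-1.5,7.5,5],
    [-1.7,8.4,5.6],
    [-1.9,9.4,6.2],
    [-1.9,9.4,6.2]
  ]
}}

```text
time_s: 7.55
position: [0.3863, 0.147, 0.2204]
ee_rot: [3.057, 0.49, 3.02]
ft_force: [0.5, 0.8, -1.4]
finger_gap: 0.001
```

```bash
python3 - <<'E'
from path import *
s=observe();q0=s['qpos'];p0=s['position'];R0=Ro.from_euler('xyz',s['ee_rot'])
print(s['time_s'],q0.round(3),fkt(q0)[0]-p0)
E_=np.array([.36,.1,2.36,3.7,.45,-1.9])
N=24
qs=[q0+(E_-q0)*i/N for i in range(1,N+1)]
L,D=rows(qs,p0,R0);check(L,D,p0,R0,q0);print(L);print(D)
E
```

```text
7.55 [ 0.331 -0.056  2.282 -0.3    0.452 -0.899] [ 1.14156771e-04  3.16760364e-05 -5.00441925e-05]
[0.376 0.163 0.213] z [ 0.44  0.09 -0.9 ] [ 0.33 -0.05  2.28 -0.13  0.45 -0.94] e0.0000 dq0.17 dp21 dr7.5
[0.367 0.181 0.209] z [ 0.4   0.15 -0.9 ] [ 0.33 -0.04  2.29  0.03  0.45 -0.98] e0.0000 dq0.17 dp20 dr7.4
[0.361 0.199 0.206] z [ 0.37  0.22 -0.9 ] [ 0.34 -0.03  2.29  0.2   0.45 -1.02] e0.0000 dq0.17 dp19 dr7.5
[0.356 0.216 0.206] z [ 0.35  0.29 -0.89] [ 0.33 -0.03  2.29  0.37  0.45 -1.07] e0.0000 dq0.17 dp18 dr7.5
[0.352 0.233 0.208] z [ 0.34  0.36 -0.87] [ 0.34 -0.02  2.3   0.53  0.45 -1.11] e0.0000 dq0.16 dp18 dr7.4
[0.352 0.25  0.213] z [ 0.34  0.42 -0.84] [ 0.34 -0.02  2.3   0.7   0.45 -1.15] e0.0000 dq0.17 dp17 dr7.4
[0.353 0.266 0.218] z [ 0.35  0.48 -0.81] [ 0.34 -0.01  2.31  0.87  0.45 -1.19] e0.0000 dq0.17 dp17 dr7.4
[0.357 0.279 0.226] z [ 0.36  0.53 -0.77] [ 0.34 -0.    2.31  1.03  0.45 -1.23] e0.0000 dq0.16 dp16 dr7.4
[0.362 0.29  0.234] z [ 0.39  0.57 -0.73] [ 0.34  0.    2.31  1.2   0.45 -1.27] e0.0000 dq0.17 dp14 dr7.4
[0.37  0.299 0.242] z [ 0.42  0.6  -0.68] [ 0.3
[... 1724 characters left out ...]
 166, -31], [-34, 165, -32], [-48, 161, -31], [-62, 155, -30], [-74, 146, -28], [-86, 134, -24], [-95, 120, -20], [-102, 105, -14], [-106, 87, -8], [-107, 69, -1], [-106, 51, 6], [-101, 32, 14]]
[[-3.1, 3.0, 6.1], [-6.2, 5.9, 12.2], [-9.4, 8.6, 18.4], [-12.6, 11.1, 24.7], [-15.7, 13.4, 31.0], [-18.9, 15.5, 37.3], [-22.0, 17.3, 43.8], [-25.0, 19.0, 50.3], [-28.0, 20.3, 57.0], [-30.9, 21.5, 63.7], [-33.7, 22.3, 70.4], [-36.3, 22.9, 77.3], [-38.8, 23.3, 84.3], [-41.2, 23.3, 91.3], [-43.3, 23.1, 98.5], [-45.2, 22.6, 105.7], [-46.9, 21.7, 113.0], [-48.3, 20.6, 120.3], [-49.4, 19.2, 127.8], [-50.2, 17.5, 135.2], [-50.7, 15.5, 142.8], [-50.7, 13.2, 150.3], [-50.4, 10.7, 157.9], [-49.7, 7.8, 165.5]]
```

```bash
cat >> path.py <<'E'
def toolF(tilt):
    t=np.radians(tilt);c,s=np.cos(t),np.sin(t)
    return Ro.from_matrix(np.array([[c,0,s],[0,-1,0],[s,0,-c]]).T)
nrm=np.array([-.5736,0,.8192])
FL=np.array([.541,.1945,.0755]);FR=np.array([.5272,.060,.0755])
E
python3 - <<'E'
from path import *
s=observe();q0=s['qpos'];p0=s['position'];R0=Ro.from_euler('xyz',s['ee_rot'])
R=toolF(48);z=R.as_matrix()[:,2]
for nm,F in(('L',FL),('R',FR)):
  q=[.39,.54,2.16,3.88,.41,-2]
  for d in(.0,.006,.05,.12):
    P=F+nrm*d-.008*z if d<.05 else F-z*(d+.008)
    q,e=ik(P,R,q);print(nm,d,P.round(4),q.round(3),e)
  if nm=='L': E_=q
N=22
qs=[q0+(E_-q0)*i/N for i in range(1,N+1)]
for i in range(N): qs[i][4]+=.1*np.sin(np.pi*(i+1)/N)
L,D=rows(qs,p0,R0);check(L,D,p0,R0,q0);print(L);print(D)
E
```

```text
L 0.0 [0.5351 0.1945 0.0809] [ 0.397  0.56   2.179  3.803  0.486 -1.9  ] 1.2101430968414203e-14
L 0.006 [0.5316 0.1945 0.0858] [ 0.4    0.545  2.186  3.817  0.481 -1.913] 1.4195311592857252e-12
L 0.05 [0.4979 0.1945 0.1143] [ 0.437  0.444  2.253  3.918  0.465 -1.988] 6.716849298982196e-14
L 0.12 [0.4459 0.1945 0.1611] [ 0.507  0.263  2.337  4.18   0.432 -2.211] 1.2490009027033011e-15
R 0.0 [0.5213 0.06   0.0809] [ 0.041  0.516  2.321  3.201  0.534 -1.595] 4.718447854656915e-16
R 0.006 [0.5178 0.06   0.0858] [ 0.041  0.499  2.329  3.202  0.525 -1.596] 2.4424906541753444e-13
R 0.05 [0.4841 0.06   0.1143] [ 0.046  0.383  2.404  3.215  0.483 -1.605] 4.664740815840673e-12
R 0.12 [0.4321 0.06   0.1611] [ 0.055  0.16   2.5    3.26   0.358 -1.644] 5.551115123125783e-15
[0.37  0.168 0.208] z [ 0.41  0.1  -0.91] [ 0.34 -0.04  2.28 -0.1   0.46 -0.95] e0.0000 dq0.20 dp29 dr8.7
[0.356 0.192 0.2  ] z [ 0.35  0.18 -0.92] [ 0.35 -0.03  2.29  0.11  0.48 -1.02] e0.0000 dq0.21 dp29 dr8.7
[0.344 0.217 0.196] z [ 0.31  0.27 -0.91] [ 0.35 -0.01  2.29  0.31  0.49 -1.08] e0.0000 dq0.20 dp28 dr8.7
[0.336 0.2
[... 2106 characters left out ...]
8, 179, -22], [44, 194, -26], [27, 205, -29], [9, 211, -29], [-10, 211, -27], [-28, 207, -22], [-45, 197, -15], [-58, 184, -5], [-67, 167, 6], [-72, 147, 19], [-71, 126, 32], [-65, 105, 46], [-54, 84, 59], [-39, 65, 71], [-19, 48, 82]]
[[-3.4, 4.6, 6.6], [-7.1, 9.1, 13.1], [-10.9, 13.2, 19.8], [-14.8, 17.1, 26.5], [-18.8, 20.5, 33.3], [-22.9, 23.5, 40.3], [-27.0, 25.9, 47.4], [-30.9, 27.7, 54.8], [-34.7, 28.9, 62.3], [-38.1, 29.5, 70.0], [-41.2, 29.4, 78.0], [-43.8, 28.7, 86.2], [-45.8, 27.4, 94.5], [-47.2, 25.6, 103.0], [-47.8, 23.2, 111.6], [-47.6, 20.5, 120.3], [-46.7, 17.4, 128.9], [-44.8, 14.0, 137.6], [-42.2, 10.4, 146.2], [-38.8, 6.8, 154.7], [-34.5, 3.0, 163.0], [-29.6, -0.7, 171.1]]
```

```bash
python3 - <<'E'
from path import *
s=observe();q0=s['qpos'];p0=s['position'];R0=Ro.from_euler('xyz',s['ee_rot'])
E_=np.array([.055,.16,2.5,3.26,.358,-1.644])
N=20
qs=[q0+(E_-q0)*i/N for i in range(1,N+1)]
L,D=rows(qs,p0,R0);check(L,D,p0,R0,q0);print(L);print(D)
E
```

```text
[0.375 0.158 0.209] z [ 0.43  0.09 -0.9 ] [ 0.32 -0.05  2.29 -0.12  0.45 -0.94] e0.0000 dq0.18 dp20 dr8.8
[0.365 0.169 0.199] z [ 0.39  0.15 -0.91] [ 0.3  -0.03  2.3   0.06  0.44 -0.97] e0.0000 dq0.18 dp18 dr8.9
[0.359 0.183 0.193] z [ 0.36  0.21 -0.91] [ 0.29 -0.02  2.31  0.23  0.44 -1.01] e0.0000 dq0.18 dp16 dr8.8
[0.355 0.194 0.19 ] z [ 0.35  0.27 -0.9 ] [ 0.28 -0.01  2.32  0.41  0.44 -1.05] e0.0000 dq0.18 dp13 dr8.9
[0.353 0.204 0.188] z [ 0.34  0.33 -0.88] [ 0.26 -0.    2.34  0.59  0.43 -1.08] e0.0000 dq0.18 dp10 dr8.7
[0.355 0.214 0.188] z [ 0.35  0.38 -0.85] [ 0.25  0.01  2.35  0.77  0.42 -1.12] e0.0000 dq0.18 dp10 dr8.9
[0.359 0.221 0.19 ] z [ 0.37  0.43 -0.82] [ 0.23  0.02  2.36  0.95  0.42 -1.16] e0.0000 dq0.18 dp8 dr8.8
[0.365 0.226 0.192] z [ 0.4   0.46 -0.79] [ 0.22  0.03  2.37  1.12  0.41 -1.19] e0.0000 dq0.17 dp9 dr8.9
[0.374 0.227 0.195] z [ 0.44  0.48 -0.76] [ 0.21  0.04  2.38  1.3   0.41 -1.23] e0.0000 dq0.18 dp9 dr8.8
[0.385 0.225 0.197] z [ 0.48  0.49 -0.73] [ 0.19  0.05  2.39  1.48  0.41 -1.28] e0.0000 dq0.19 dp10 dr8.9
[0.395 0.22  0.199] z [ 0.52  0.49 -0.7 ] [
[... 1025 characters left out ...]
 5], [31, 19, 9], [41, 31, 12], [47, 42, 13], [50, 52, 14], [50, 62, 15], [46, 69, 16], [40, 75, 17], [31, 77, 19], [21, 76, 22], [10, 72, 25], [-1, 65, 28], [-11, 54, 33], [-21, 40, 38], [-28, 23, 44], [-33, 4, 49], [-35, -17, 55], [-34, -40, 61], [-30, -64, 67], [-22, -87, 72]]
[[-2.8, 3.5, 7.6], [-5.5, 6.7, 15.4], [-8.2, 9.5, 23.3], [-10.8, 12.1, 31.4], [-13.3, 14.2, 39.5], [-15.8, 16.1, 47.8], [-18.1, 17.5, 56.2], [-20.2, 18.6, 64.8], [-22.2, 19.3, 73.4], [-24.1, 19.6, 82.1], [-25.7, 19.5, 90.9], [-27.2, 19.0, 99.7], [-28.5, 18.1, 108.6], [-29.5, 16.8, 117.6], [-30.2, 15.0, 126.6], [-30.7, 12.8, 135.5], [-30.9, 10.1, 144.5], [-30.8, 7.0, 153.5], [-30.4, 3.4, 162.4], [-29.7, -0.8, 171.2]]
```

>>> {"op": "servo_tool", "data": {
  "claw": [1,1,1,1,1,1,1,1,1,1,1,1,1,1,1,1,1,1,1,1],
  "linear": [
    [17,9,5],
    [31,19,9],
    [41,31,12],
    [47,42,13],
    [50,52,14],
    [50,62,15],
    [46,69,16],
    [40,75,17],
    [31,77,19],
    [21,76,22],
    [10,72,25],
    [-1,65,28],
    [-11,54,33],
    [-21,40,38],
    [-28,23,44],
    [-33,4,49],
    [-35,-17,55],
    [-34,-40,61],
    [-30,-64,67],
    [-22,-87,72]
  ],
  "delta_rot": [
    [-2.8,3.5,7.6],
    [-5.5,6.7,15.4],
    [-8.2,9.5,23.3],
    [-10.8,12.1,31.4],
    [-13.3,14.2,39.5],
    [-15.8,16.1,47.8],
    [-18.1,17.5,56.2],
    [-20.2,18.6,64.8],
    [-22.2,19.3,73.4],
    [-24.1,19.6,82.1],
    [-25.7,19.5,90.9],
    [-27.2,19.0,99.7],
    [-28.5,18.1,108.6],
    [-29.5,16.8,117.6],
    [-30.2,15.0,126.6],
    [-30.7,12.8,135.5],
    [-30.9,10.1,144.5],
    [-30.8,7.0,153.5],
    [-30.4,3.4,162.4],
    [-29.7,-0.8,171.2]
  ]
}}

```text
time_s: 9.55
position: [0.433, 0.0596, 0.1585]
ee_rot: [3.084, -0.85, 0.141]
ft_force: [1.2, 0.2, 0.6]
finger_gap: -0.002
```

```bash
python3 - <<'E'
from path import *
R=toolF(48);z=R.as_matrix()[:,2]
rel(FR+nrm*.006-.008*z,R)
p=cams.capture("wrist");cv2.imwrite('pics/w3.png',p["color"][:,:,::-1])
for l in("stand_a","lock_a_face","stand_a_rest"):
    for r in spot_point(p,l):print(l,round(r["conf"],2),w(p,r["point"]).round(4))
E
```

```text
t 9.55 pos [0.433  0.0596 0.1585] q [ 3.000e-03  1.730e-01  2.512e+00  3.023e+00  3.980e-01 -1.552e+00] F [1.25 0.24 0.61]
linear mm [  0.8   5.1 111.6] rot deg [-2.72 -0.87  5.34]
stand_a 0.93 [ 0.5619  0.0638 -0.0011]
stand_a 0.79 [ 0.5675 -0.0794 -0.0014]
stand_a 0.76 [0.5756 0.1976 0.0011]
lock_a_face 0.78 [0.5393 0.1957 0.0748]
stand_a_rest 0.77 [0.5635 0.1923 0.1995]
```

View pics/w3.png

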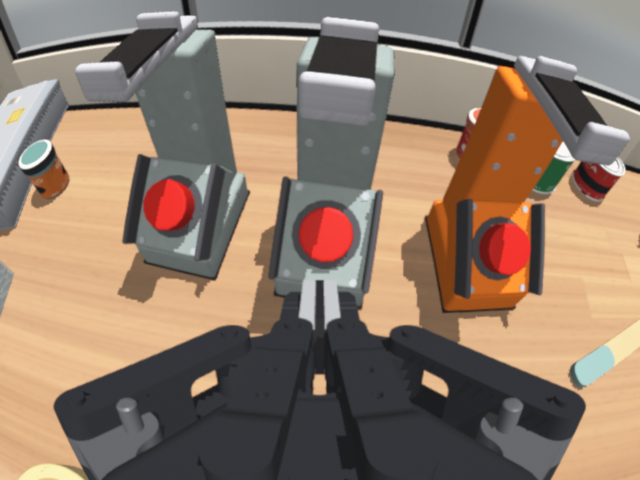

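>>> {"op": "servo_tool", "data": {
  "claw": [1,1,1,1,1,1,1,1,1],
  "linear": [
    [0,2,20],
    [1,4,40],
    [1,4,60],
    [1,4,80],
    [1,4,95],
    [1,4,104],
    [1,4,109],
    [1,4,112],
    [1,4,112]
  ],
  "delta_rot": [
    [-2.7,-0.9,5.3],
    [-2.7,-0.9,5.3],
    [-2.7,-0.9,5.3],
    [-2.7,-0.9,5.3],
    [-2.7,-0.9,5.3],
    [-2.7,-0.9,5.3],
    [-2.7,-0.9,5.3],
    [-2.7,-0.9,5.3],
    [-2.7,-0.9,5.3]
  ]
}}

```text
time_s: 10.65
position: [0.5189, 0.0623, 0.0873]
ee_rot: [3.137, -0.841, 0.01]
ft_force: [-0.6, -0.3, -0.3]
finger_gap: -0.002
```

```bash
python3 - <<'E'
from path import *
R=toolF(48);z=R.as_matrix()[:,2]
rel(FR-nrm*.0-.008*z,R)
s=observe();R0=Ro.from_euler('xyz',s['ee_rot']);print('press dir in tool',R0.inv().apply(-nrm).round(4))
p=cams.capture("wrist");cv2.imwrite('pics/w4.png',p["color"][:,:,::-1])
E
```

```text
t 10.65 pos [0.5189 0.0623 0.0873] q [ 0.046  0.496  2.328  3.204  0.525 -1.6  ] F [-0.61 -0.28 -0.28]
linear mm [-3.2  2.2  6. ] rot deg [-0.17 -0.2   0.37]
press dir in tool [-0.2283  0.0014  0.9736]
```

View pics/w4.png

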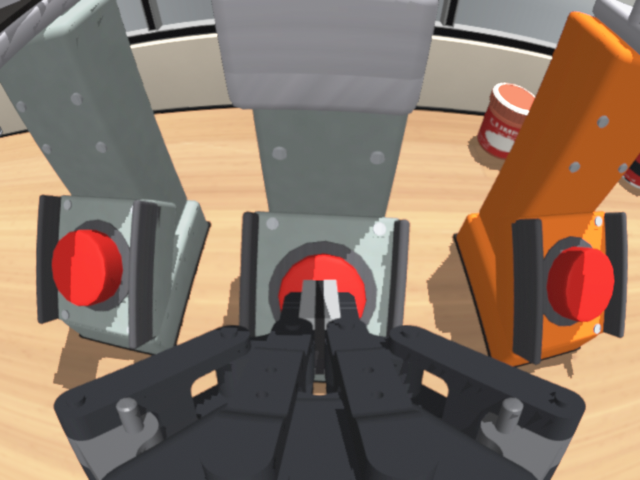

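>>> {"op": "servo_tool", "data": {
  "claw": [1,1,1,1,1,1,1,1,1],
  "linear": [
    [0,0,2],
    [-1,0,4],
    [-1,0,5],
    [-1,0,6],
    [-2,0,7],
    [-2,0,8],
    [-2,0,9],
    [-2,0,10],
    [-2,0,10]
  ],
  "delta_rot": [
    [0,0,0],
    [0,0,0],
    [0,0,0],
    [0,0,0],
    [0,0,0],
    [0,0,0],
    [0,0,0],
    [0,0,0],
    [0,0,0]
  ]
}}

```text
time_s: 11.6
position: [0.5251, 0.0621, 0.0789]
ee_rot: [3.137, -0.841, 0.009]
ft_force: [0.4, -0.2, -0.2]
finger_gap: 0.003
```

```bash
cat > feel.py <<'E'
from path import *
def feel(F,N=5):
    a=[]
    for i in range(N):
        cams.capture("wrist");s=observe();a.append(s['ft_force'])
    a=np.array(a);z=Ro.from_euler('xyz',s['ee_rot']).as_matrix()[:,2]
    tip=s['position']+.008*z
    print('t',round(s['time_s'],2),'TCP',s['position'].round(4),'F',a.mean(0).round(2),'sd',a.std(0).round(2),'along n %.2f'%(a.mean(0)@nrm),'tip height over nominal out face mm %.1f'%(1000*(tip-F)@nrm), 'in-plane mm',(1000*((tip-F)-((tip-F)@nrm)*nrm)).round(1))
E
python3 -c "
from feel import *
feel(FR)"
```

```text
t 11.85 TCP [0.525  0.0621 0.079 ] F [-0.11  0.    0.27] sd [0.69 0.26 0.61] along n 0.28 tip height over nominal out face mm -3.7 in-plane mm [1.6 2.1 1.1]
```

>>> {"op": "servo_tool", "data": {
  "claw": [1,1,1,1,1],
  "linear": [
    [0,0,1],
    [0,0,2],
    [-1,0,3],
    [-1,0,3],
    [-1,0,3]
  ],
  "delta_rot": [
    [0,0,0],
    [0,0,0],
    [0,0,0],
    [0,0,0],
    [0,0,0]
  ]
}}

```text
time_s: 12.35
position: [0.5265, 0.0621, 0.0761]
ee_rot: [3.137, -0.841, 0.009]
ft_force: [-0.4, -0.3, 0.7]
finger_gap: -0.002
```

```bash
python3 -c "
from feel import *
feel(FR)"
```

```text
t 12.6 TCP [0.5266 0.0621 0.0762] F [-0.4  -0.33 -0.4 ] sd [0.21 0.5  0.69] along n -0.10 tip height over nominal out face mm -6.8 in-plane mm [1.4 2.1 1. ]
```

>>> {"op": "servo_tool", "data": {
  "claw": [1,1,1,1,1],
  "linear": [
    [0,0,1],
    [0,0,2],
    [-1,0,3],
    [-1,0,4],
    [-1,0,4]
  ],
  "delta_rot": [
    [0,0,0],
    [0,0,0],
    [0,0,0],
    [0,0,0],
    [0,0,0]
  ]
}}

```text
time_s: 13.1
position: [0.5291, 0.062, 0.0728]
ee_rot: [3.137, -0.841, 0.009]
ft_force: [-0.5, -0.7, 3.0]
finger_gap: 0.001
```

```bash
python3 -c "
from feel import *
feel(FR)"
```

```text
t 13.35 TCP [0.529  0.0621 0.0729] F [-1.31 -0.86  3.25] sd [0.44 0.46 0.34] along n 3.41 tip height over nominal out face mm -10.9 in-plane mm [1.5 2.1 1. ]
```

>>> {"op": "servo_tool", "data": {
  "claw": [1,1,1,1],
  "linear": [
    [0,0,-10],
    [0,0,-28],
    [0,0,-48],
    [0,0,-62]
  ],
  "delta_rot": [
    [0,0,0],
    [0,0,0],
    [0,0,0],
    [0,0,0]
  ]
}}

```text
time_s: 13.75
position: [0.4811, 0.062, 0.1146]
ee_rot: [3.137, -0.84, 0.009]
ft_force: [0.4, -0.4, -0.2]
finger_gap: -0.002
```

```bash
python3 - <<'E'
from path import *
R=toolF(48);z=R.as_matrix()[:,2]
rel(FL-z*.058,R);rel(FL+nrm*.004-z*.008,R)
E
```

```text
t 13.75 pos [0.4811 0.062  0.1146] q [ 0.051  0.38   2.412  3.217  0.49  -1.609] F [ 0.45 -0.41 -0.17]
linear mm [  11.8 -132.4   13. ] rot deg [-0.15 -0.12  0.35]
t 13.75 pos [0.4811 0.062  0.1146] q [ 0.051  0.38   2.412  3.217  0.49  -1.609] F [ 0.45 -0.41 -0.17]
linear mm [  12.6 -132.3   59.1] rot deg [-0.15 -0.12  0.35]
```

>>> {"op": "servo_tool", "data": {
  "claw": [1,1,1,1,1,1,1,1,1,1,1,1,1,1],
  "linear": [
    [2,-15,0],
    [4,-30,0],
    [6,-48,0],
    [8,-66,0],
    [10,-84,2],
    [12,-102,5],
    [12,-118,9],
    [12,-128,13],
    [12,-132,20],
    [12,-132,32],
    [12,-132,44],
    [12,-132,53],
    [12,-132,58],
    [12,-132,58]
  ],
  "delta_rot": [
    [0,0,0],
    [0,0,0],
    [0,0,0],
    [0,0,0],
    [0,0,0],
    [0,0,0],
    [0,0,0],
    [0,0,0],
    [0,0,0],
    [0,0,0],
    [0,0,0],
    [0,0,0],
    [0,0,0],
    [0,0,0]
  ]
}}

```text
time_s: 15.15
position: [0.5335, 0.1936, 0.0834]
ee_rot: [3.137, -0.84, 0.008]
ft_force: [-0.4, -0.2, -0.3]
finger_gap: -0.002
```

```bash
python3 - <<'E'
from feel import *
feel(FL,3);rel(FL-nrm*.015-.008*toolF(48).as_matrix()[:,2],toolF(48))
p=cams.capture("wrist");cv2.imwrite('pics/w5.png',p["color"][:,:,::-1])
E
```

```text
t 15.3 TCP [0.533  0.194  0.0841] F [-0.   -0.7   0.04] sd [0.21 0.08 0.25] along n 0.04 tip height over nominal out face mm 3.9 in-plane mm [ 0.2 -0.5  0.1]
t 15.3 pos [0.533  0.194  0.0841] q [ 0.396  0.551  2.187  3.798  0.487 -1.903] F [ 0.28 -0.78 -0.14]
linear mm [-4.5 -0.5 18.3] rot deg [-0.13 -0.18  0.33]
```

View pics/w5.png

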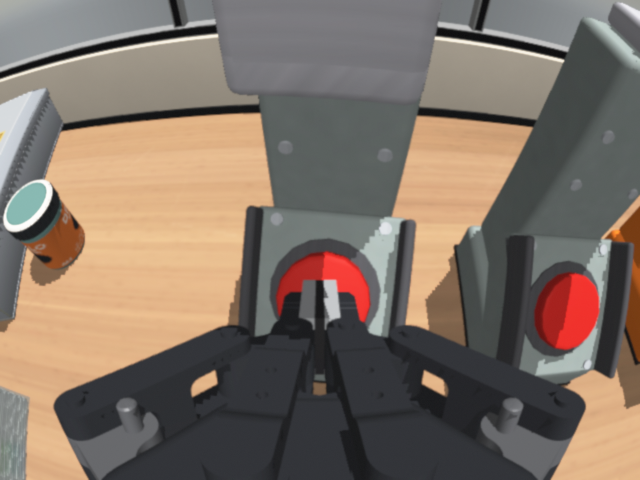

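>>> {"op": "servo_tool", "data": {
  "claw": [1,1,1,1,1,1,1,1,1],
  "linear": [
    [0,0,1],
    [0,0,2],
    [-1,0,3],
    [-1,0,4],
    [-1,0,5],
    [-1,0,6],
    [-2,0,7],
    [-2,0,8],
    [-2,0,8]
  ],
  "delta_rot": [
    [0,0,0],
    [0,0,0],
    [0,0,0],
    [0,0,0],
    [0,0,0],
    [0,0,0],
    [0,0,0],
    [0,0,0],
    [0,0,0]
  ]
}}

```text
time_s: 16.25
position: [0.5379, 0.1941, 0.0772]
ee_rot: [3.137, -0.841, 0.009]
ft_force: [0.4, -1.5, 2.9]
finger_gap: 0.001
```

```bash
python3 -c "
from feel import *
feel(FL)"
```

```text
t 16.5 TCP [0.5378 0.1941 0.0773] F [-0.65 -1.5   2.89] sd [0.44 0.55 0.7 ] along n 2.74 tip height over nominal out face mm -4.5 in-plane mm [ 0.2 -0.3  0.2]
```

L pushes back with 2.7 N only 4.5 mm down, so L is out and R is latched. Next I press L home.

>>> {"op": "servo_tool", "data": {
  "claw": [1,1,1,1,1,1,1,1,1],
  "linear": [
    [0,0,1],
    [0,0,2],
    [-1,0,3],
    [-1,0,4],
    [-1,0,5],
    [-1,0,6],
    [-2,0,7],
    [-2,0,8],
    [-2,0,9]
  ],
  "delta_rot": [
    [0,0,0],
    [0,0,0],
    [0,0,0],
    [0,0,0],
    [0,0,0],
    [0,0,0],
    [0,0,0],
    [0,0,0],
    [0,0,0]
  ]
}}

```text
time_s: 17.4
position: [0.543, 0.1941, 0.0695]
ee_rot: [3.137, -0.841, 0.009]
ft_force: [-5.9, -2.7, 6.3]
finger_gap: 0.0
```

```bash
python3 -c "
from feel import *
feel(FL)"
```

```text
t 17.65 TCP [0.543  0.194  0.0696] F [-3.57 -2.81  4.74] sd [0.18 0.17 0.77] along n 5.93 tip height over nominal out face mm -13.8 in-plane mm [ 0.1 -0.4  0. ]
```

>>> {"op": "servo_tool", "data": {
  "claw": [1,1,1],
  "linear": [
    [0,0,1],
    [0,0,2],
    [0,0,2]
  ],
  "delta_rot": [
    [0,0,0],
    [0,0,0],
    [0,0,0]
  ]
}}

```text
time_s: 17.95
position: [0.5435, 0.1941, 0.069]
ee_rot: [3.137, -0.841, 0.01]
ft_force: [-24.0, -4.5, 27.5]
finger_gap: 0.003
```

```bash
python3 -c "
from feel import *
feel(FL)"
```

```text
t 18.2 TCP [0.5435 0.194  0.069 ] F [-24.45  -4.16  26.68] sd [0.21 0.48 0.33] along n 35.88 tip height over nominal out face mm -14.6 in-plane mm [ 0.1 -0.4  0.1]
```

Force is now 36 N, so the button is on its hard stop. I release it slowly and then feel it again lightly.

>>> {"op": "servo_tool", "data": {
  "claw": [1,1,1,1,1,1,1,1,1,1,1,1],
  "linear": [
    [0,0,-1],
    [0,0,-2],
    [0,0,-3],
    [1,0,-5],
    [1,0,-7],
    [1,0,-9],
    [2,0,-11],
    [3,0,-14],
    [4,0,-18],
    [5,0,-22],
    [5,0,-22],
    [5,0,-22]
  ],
  "delta_rot": [
    [0,0,0],
    [0,0,0],
    [0,0,0],
    [0,0,0],
    [0,0,0],
    [0,0,0],
    [0,0,0],
    [0,0,0],
    [0,0,0],
    [0,0,0],
    [0,0,0],
    [0,0,0]
  ]
}}

```text
time_s: 19.4
position: [0.5316, 0.1942, 0.087]
ee_rot: [3.138, -0.841, 0.009]
ft_force: [0.0, 0.3, -0.8]
finger_gap: -0.004
```

```bash
python3 - <<'E'
from feel import *
feel(FL,2)
p=cams.capture("wrist");cv2.imwrite('pics/w6.png',p["color"][:,:,::-1])
for n in("side",):
    p=cams.capture(n);cv2.imwrite('pics/s6.png',cv2.resize(p["color"][200:360,230:400,::-1],None,fx=3.5,fy=3.5,interpolation=2))
E
```

```text
t 19.5 TCP [0.5316 0.1942 0.0868] F [-0.17  0.31  0.37] sd [0.12 0.43 0.18] along n 0.40 tip height over nominal out face mm 6.8 in-plane mm [ 0.5 -0.3  0.4]
```

View pics/w6.png

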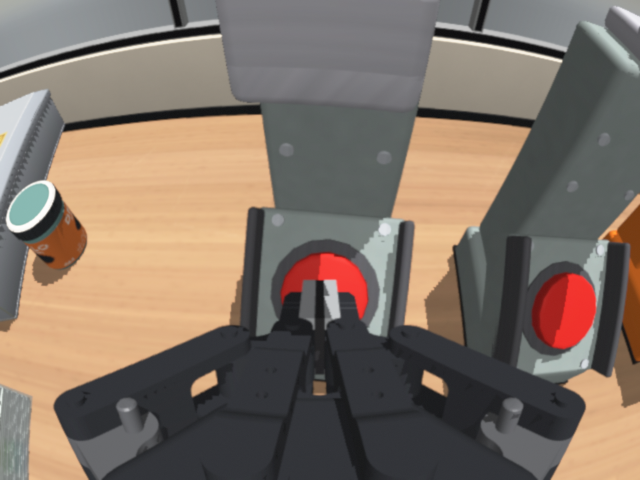

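>>> {"op": "servo_tool", "data": {
  "claw": [1,1,1,1,1,1,1],
  "linear": [
    [0,0,2],
    [-1,0,4],
    [-1,0,6],
    [-2,0,8],
    [-2,0,10],
    [-2,0,12],
    [-2,0,12]
  ],
  "delta_rot": [
    [0,0,0],
    [0,0,0],
    [0,0,0],
    [0,0,0],
    [0,0,0],
    [0,0,0],
    [0,0,0]
  ]
}}

```text
time_s: 20.3
position: [0.5394, 0.1941, 0.0771]
ee_rot: [3.137, -0.841, 0.009]
ft_force: [-0.4, 0.6, -1.1]
finger_gap: -0.0
```

```bash
python3 -c "
from feel import *
feel(FL)"
```

```text
t 20.55 TCP [0.5392 0.1942 0.0774] F [0.36 0.12 0.32] sd [0.7  0.29 0.14] along n 0.06 tip height over nominal out face mm -5.2 in-plane mm [ 1.2 -0.3  0.8]
```

L, pressed to the spot where it pushed back 2.7 N before, is now free, so it is latched. Both are locked. Next I measure the stirrer and plan the way back through the wrist flip.

```bash
python3 - <<'E'
from path import *
for n in("scene","side","wrist"):
    p=cams.capture(n)
    for r in silhouettes(p,"stick")[:2]:
        if n=="wrist" : continue
        m=r["pixels"];v,u=np.nonzero(m);P=np.array([pix2plane(p,a,b,.0065) for a,b in zip(u,v)])[:,:2]
        c,(wd,hg),an=cv2.minAreaRect((P*1000).astype(np.float32));mu=P.mean(0);U,S,V=np.linalg.svd(P-mu,full_matrices=False)
        print(n,round(r["conf"],2),'c',np.round(c,1),'dims',wd,hg,an,'mean',mu.round(4),'axis',V[0].round(3),np.degrees(np.arctan2(V[0][1],V[0][0])).round(1))
        if n=="scene" and r["conf"]>.3: print('ends',[(P[(P@V[0]).argmin()]).round(4),(P[(P@V[0]).argmax()]).round(4)])
s=observe();q0=s['qpos']
for y in(.075,):pass
E
```

```text
side 0.53 c [ 477.9 -276.5] dims 29.1341552734375 198.81576538085938 20.916088104248047 mean [ 0.4768 -0.2721] axis [-0.366  0.931] 111.5
```

```bash
python3 - <<'E'
from path import *
s=observe();q0=s['qpos'];p0=s['position'];R0=Ro.from_euler('xyz',s['ee_rot'])
L=[[0,0,-15],[0,0,-40],[0,10,-65],[0,25,-90],[0,45,-110],[0,65,-125],[0,85,-130]];D=[[0,0,0]]*7
q=check(L,D,p0,R0,q0)
p1,R1=fkt(q)
G=np.array([-.35,.0,2.0,.0,1.14,-.9])
print('G',fkt(G)[0])
N=22
qs=[q+(G-q)*i/N for i in range(1,N+1)]
L,D=rows(qs,p1,R1);check(L,D,p1,R1,q)
E
```

```text
[0.528 0.194 0.087] z [ 0.75  0.   -0.67] [ 0.4   0.54  2.2   3.81  0.49 -1.91] e0.0000 dq0.03 dp15 dr0.0
[0.509 0.194 0.104] z [ 0.75  0.   -0.67] [ 0.42  0.48  2.23  3.86  0.48 -1.95] e0.0000 dq0.06 dp25 dr0.0
[0.491 0.184 0.121] z [ 0.75  0.   -0.67] [ 0.42  0.42  2.28  3.88  0.46 -1.97] e0.0000 dq0.07 dp27 dr0.0
[0.472 0.169 0.137] z [ 0.75  0.   -0.67] [ 0.4   0.34  2.33  3.88  0.44 -1.99] e0.0000 dq0.07 dp29 dr0.0
[0.457 0.149 0.151] z [ 0.75  0.   -0.67] [ 0.36  0.27  2.38  3.84  0.41 -1.99] e0.0000 dq0.07 dp28 dr0.0
[0.446 0.129 0.161] z [ 0.75  0.   -0.67] [ 0.3   0.22  2.42  3.78  0.38 -1.97] e0.0000 dq0.07 dp25 dr0.0
[0.443 0.109 0.164] z [ 0.75  0.   -0.67] [ 0.24  0.19  2.44  3.65  0.36 -1.9 ] e0.0000 dq0.12 dp21 dr0.0
G [ 0.37444116 -0.08711132  0.26984849]
[0.465 0.112 0.186] z [ 0.79  0.04 -0.61] [ 0.21  0.18  2.42  3.48  0.4  -1.85] e0.0000 dq0.17 dp31 dr7.0
[0.486 0.117 0.208] z [ 0.83  0.08 -0.55] [ 0.18  0.17  2.4   3.31  0.43 -1.81] e0.0000 dq0.17 dp30 dr7.0
[0.503 0.124 0.23 ] z [ 0.86  0.13 -0.49] [ 0.16  0.16  2.38  3.15  0.47 -1.76] e0.0000 dq0.16 dp29 dr7.0

[... 1311 characters left out ...]
 [-0.19  0.05  2.12  0.99  0.93 -1.17] e0.0000 dq0.17 dp27 dr7.2
[0.447 0.109 0.275] z [ 0.31  0.55 -0.77] [-0.22  0.04  2.1   0.83  0.96 -1.13] e0.0000 dq0.16 dp30 dr7.3
[0.433 0.078 0.267] z [ 0.24  0.47 -0.85] [-0.24  0.03  2.08  0.66  1.   -1.08] e0.0000 dq0.17 dp35 dr7.5
[0.419 0.042 0.262] z [ 0.18  0.38 -0.91] [-0.27  0.03  2.06  0.5   1.03 -1.04] e0.0000 dq0.17 dp39 dr7.8
[0.404 0.002 0.259] z [ 0.12  0.26 -0.96] [-0.3   0.02  2.04  0.33  1.07 -0.99] e0.0000 dq0.16 dp43 dr8.0
[ 0.389 -0.041  0.261] z [ 0.06  0.14 -0.99] [-0.32  0.01  2.02  0.17  1.1  -0.95] e0.0000 dq0.17 dp46 dr8.2
[ 0.374 -0.087  0.27 ] z [ 0.  0. -1.] [-0.35 -0.    2.    0.    1.14 -0.9 ] e0.0000 dq0.17 dp49 dr8.5
```

```bash
python3 - <<'E'
from path import *
s=observe();q0=s['qpos'];p0=s['position'];R0=Ro.from_euler('xyz',s['ee_rot'])
q=np.array([.24,.19,2.44,3.65,.36,-1.9])
p1,R1=fkt(q)
V=np.array([.1,-.05,2.5,2.0,.42,-1.5]);G=np.array([-.35,.0,2.0,.0,1.14,-.9])
qs=[q+(V-q)*i/9 for i in range(1,10)]+[V+(G-V)*i/14 for i in range(1,15)]
L,D=rows(qs,p1,R1);check(L,D,p1,R1,q)
E
```

```text
[0.447 0.12  0.179] z [ 0.77  0.06 -0.63] [ 0.23  0.16  2.45  3.47  0.37 -1.85] e0.0000 dq0.18 dp17 dr7.6
[0.448 0.129 0.193] z [ 0.79  0.12 -0.6 ] [ 0.21  0.14  2.45  3.28  0.37 -1.81] e0.0000 dq0.18 dp16 dr7.6
[0.447 0.139 0.204] z [ 0.8   0.17 -0.58] [ 0.19  0.11  2.46  3.1   0.38 -1.77] e0.0000 dq0.18 dp16 dr7.6
[0.443 0.149 0.213] z [ 0.79  0.23 -0.56] [ 0.18  0.08  2.47  2.92  0.39 -1.72] e0.0000 dq0.18 dp14 dr7.6
[0.436 0.158 0.222] z [ 0.78  0.28 -0.55] [ 0.16  0.06  2.47  2.73  0.39 -1.67] e0.0000 dq0.19 dp14 dr7.6
[0.427 0.167 0.227] z [ 0.76  0.33 -0.55] [ 0.15  0.03  2.48  2.55  0.4  -1.63] e0.0000 dq0.18 dp14 dr7.5
[0.417 0.174 0.23 ] z [ 0.74  0.38 -0.56] [ 0.13  0.    2.49  2.37  0.41 -1.59] e0.0000 dq0.18 dp13 dr7.5
[0.404 0.179 0.231] z [ 0.71  0.41 -0.57] [ 0.11 -0.02  2.49  2.18  0.41 -1.54] e0.0000 dq0.19 dp13 dr7.5
[0.391 0.182 0.229] z [ 0.67  0.44 -0.6 ] [ 0.1  -0.05  2.5   1.99  0.42 -1.5 ] e0.0000 dq0.18 dp14 dr7.5
[0.401 0.187 0.241] z [ 0.66  0.48 -0.58] [ 0.07 -0.05  2.47  1.86  0.47 -1.46] e0.0000 dq0.13 dp16 dr5.3
[0.409 0.189 0.25 ] z [ 0.63  0.52 -0.58
[... 637 characters left out ...]
0.16 -0.02  2.21  0.86  0.83 -1.16] e0.0000 dq0.14 dp21 dr5.5
[0.411 0.101 0.253] z [ 0.29  0.46 -0.84] [-0.19 -0.02  2.18  0.72  0.88 -1.12] e0.0000 dq0.14 dp26 dr5.8
[0.406 0.071 0.251] z [ 0.24  0.39 -0.89] [-0.22 -0.01  2.14  0.57  0.93 -1.07] e0.0000 dq0.14 dp31 dr6.1
[0.4   0.037 0.252] z [ 0.18  0.31 -0.93] [-0.25 -0.01  2.11  0.43  0.99 -1.03] e0.0000 dq0.14 dp35 dr6.3
[ 0.393 -0.002  0.254] z [ 0.12  0.22 -0.97] [-0.29 -0.01  2.07  0.29  1.04 -0.99] e0.0000 dq0.14 dp40 dr6.8
[ 0.384 -0.043  0.26 ] z [ 0.06  0.11 -0.99] [-0.32 -0.    2.04  0.14  1.09 -0.94] e0.0000 dq0.14 dp42 dr7.0
[ 0.375 -0.087  0.27 ] z [ 0. -0. -1.] [-0.35  0.    2.   -0.    1.14 -0.9 ] e0.0000 dq0.14 dp46 dr7.4
```

>>> {"op": "servo_tool", "data": {
  "claw": [1,1,1,1,1,1,1,1],
  "linear": [
    [0,0,-15],
    [0,0,-40],
    [0,10,-65],
    [0,25,-90],
    [0,45,-110],
    [0,65,-125],
    [0,85,-130],
    [0,85,-130]
  ],
  "delta_rot": [
    [0,0,0],
    [0,0,0],
    [0,0,0],
    [0,0,0],
    [0,0,0],
    [0,0,0],
    [0,0,0],
    [0,0,0]
  ]
}}

```text
time_s: 21.65
position: [0.4423, 0.1074, 0.1648]
ee_rot: [3.138, -0.842, 0.007]
ft_force: [-0.0, -0.1, 0.0]
finger_gap: 0.001
```

```bash
python3 - <<'E'
from path import *
s=observe();q=s['qpos'];p1=s['position'];R1=Ro.from_euler('xyz',s['ee_rot']);print(s['time_s'],q.round(3),p1)
V=np.array([.1,-.05,2.5,2.0,.42,-1.5]);G=np.array([-.35,.0,2.0,.0,1.14,-.9])
qs=[q+(V-q)*i/8 for i in range(1,9)]+[V+(G-V)*i/12 for i in range(1,13)]
L,D=rows(qs,p1,R1);check(L,D,p1,R1,q);print(L);print(D)
E
```

```text
21.65 [ 0.232  0.186  2.445  3.648  0.359 -1.898] [0.44230432 0.10740082 0.16478622]
[0.446 0.117 0.181] z [ 0.77  0.06 -0.63] [ 0.22  0.15  2.45  3.45  0.37 -1.85] e0.0000 dq0.20 dp20 dr8.6
[0.447 0.129 0.195] z [ 0.79  0.12 -0.6 ] [ 0.2   0.13  2.46  3.24  0.37 -1.8 ] e0.0000 dq0.21 dp18 dr8.6
[0.445 0.141 0.208] z [ 0.8   0.19 -0.57] [ 0.18  0.1   2.46  3.03  0.38 -1.75] e0.0000 dq0.20 dp18 dr8.6
[0.438 0.152 0.218] z [ 0.79  0.25 -0.56] [ 0.17  0.07  2.47  2.82  0.39 -1.7 ] e0.0000 dq0.21 dp16 dr8.5
[0.43  0.163 0.225] z [ 0.77  0.31 -0.55] [ 0.15  0.04  2.48  2.62  0.4  -1.65] e0.0000 dq0.20 dp16 dr8.5
[0.419 0.171 0.229] z [ 0.75  0.37 -0.56] [ 0.13  0.01  2.49  2.41  0.41 -1.6 ] e0.0000 dq0.21 dp15 dr8.5
[0.406 0.178 0.231] z [ 0.71  0.41 -0.57] [ 0.12 -0.02  2.49  2.21  0.41 -1.55] e0.0000 dq0.20 dp15 dr8.4
[0.39  0.182 0.23 ] z [ 0.67  0.44 -0.59] [ 0.1  -0.05  2.5   2.    0.42 -1.5 ] e0.0000 dq0.21 dp16 dr8.5
[0.403 0.186 0.242] z [ 0.65  0.49 -0.58] [ 0.06 -0.05  2.46  1.83  0.48 -1.45] e0.0000 dq0.17 dp18 dr6.2
[0.412 0.189 0.252] z [ 0.62  0.53 -0.58] [ 0.02 -0.04  2.42 
[... 1141 characters left out ...]
33, -27], [37, -44, -38], [37, -55, -49], [33, -64, -60], [25, -71, -71], [14, -75, -82], [32, -79, -81], [45, -81, -81], [53, -79, -81], [57, -72, -81], [57, -59, -81], [54, -40, -81], [49, -16, -81], [43, 16, -83], [38, 53, -87], [34, 96, -94], [32, 144, -105], [32, 195, -121]]
[[3.2, 2.9, -7.4], [6.4, 5.6, -14.9], [9.5, 8.0, -22.5], [12.5, 10.1, -30.2], [15.4, 11.9, -38.0], [18.2, 13.3, -45.9], [20.7, 14.2, -53.9], [23.1, 14.7, -62.1], [25.4, 17.5, -67.1], [28.0, 19.4, -72.2], [30.7, 20.3, -77.5], [33.6, 20.0, -82.7], [36.6, 18.5, -88.0], [39.5, 15.7, -93.1], [42.2, 11.5, -97.9], [44.8, 6.0, -102.3], [47.0, -0.8, -106.2], [48.7, -8.8, -109.3], [49.9, -18.0, -111.5], [50.5, -28.2, -112.8]]
```

>>> {"op": "servo_tool", "data": {
  "claw": [1,1,1,1,1,1,1,1,1,1,1,1,1,1,1,0.6,0.2,0,0,0],
  "linear": [
    [15,-10,-8],
    [26,-21,-17],
    [34,-33,-27],
    [37,-44,-38],
    [37,-55,-49],
    [33,-64,-60],
    [25,-71,-71],
    [14,-75,-82],
    [32,-79,-81],
    [45,-81,-81],
    [53,-79,-81],
    [57,-72,-81],
    [57,-59,-81],
    [54,-40,-81],
    [49,-16,-81],
    [43,16,-83],
    [38,53,-87],
    [34,96,-94],
    [32,144,-105],
    [32,195,-121]
  ],
  "delta_rot": [
    [3.2,2.9,-7.4],
    [6.4,5.6,-14.9],
    [9.5,8.0,-22.5],
    [12.5,10.1,-30.2],
    [15.4,11.9,-38.0],
    [18.2,13.3,-45.9],
    [20.7,14.2,-53.9],
    [23.1,14.7,-62.1],
    [25.4,17.5,-67.1],
    [28.0,19.4,-72.2],
    [30.7,20.3,-77.5],
    [33.6,20.0,-82.7],
    [36.6,18.5,-88.0],
    [39.5,15.7,-93.1],
    [42.2,11.5,-97.9],
    [44.8,6.0,-102.3],
    [47.0,-0.8,-106.2],
    [48.7,-8.8,-109.3],
    [49.9,-18.0,-111.5],
    [50.5,-28.2,-112.8]
  ]
}}

```text
time_s: 23.65
position: [0.3757, -0.0843, 0.269]
ee_rot: [-3.138, 0.002, 2.123]
ft_force: [0.1, 0.2, -0.5]
finger_gap: 0.849
```

```bash
python3 - <<'E'
from path import *
rel([.479,-.277,.16],tool(yaw=np.radians(111.2)))
p=cams.capture("scene");cv2.imwrite('pics/s7.png',p["color"][:,:,::-1])
for r in silhouettes(p,"stick")[:2]:
    m=r["pixels"];v,u=np.nonzero(m);P=np.array([pix2plane(p,a,b,.0065) for a,b in zip(u,v)])[:,:2]
    c,d,an=cv2.minAreaRect((P*1000).astype(np.float32));print(r["conf"],c,d,an)
E
```

```text
t 23.65 pos [ 0.3757 -0.0843  0.269 ] q [-0.339  0.004  1.998 -0.005  1.14  -0.89 ] F [ 0.14  0.22 -0.46]
linear mm [-218.   -12.8  109.4] rot deg [-0.22  0.11 10.45]
0.63 (481.7872619628906, -279.51202392578125) (28.12152099609375, 205.9250946044922) 21.435209274291992
```

View pics/s7.png

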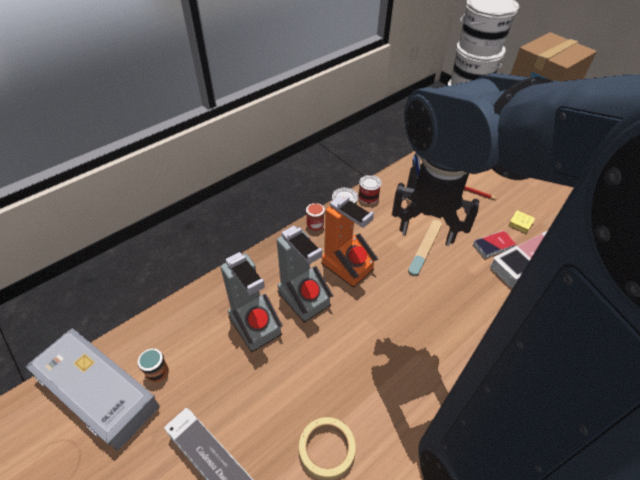

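>>> {"op": "servo_tool", "data": {
  "claw": [0,0,0,0,0,0,0,0],
  "linear": [
    [-37,-2,15],
    [-73,-4,30],
    [-110,-6,50],
    [-146,-8,75],
    [-183,-10,100],
    [-210,-12,120],
    [-219,-12,139],
    [-219,-12,139]
  ],
  "delta_rot": [
    [0,0,2],
    [0,0,4],
    [-0.1,0.1,6],
    [-0.2,0.1,8],
    [-0.2,0.1,10],
    [-0.2,0.1,10.5],
    [-0.2,0.1,10.5],
    [-0.2,0.1,10.5]
  ]
}}

```text
time_s: 24.55
position: [0.4803, -0.2746, 0.1267]
ee_rot: [3.138, -0.007, 1.939]
ft_force: [-0.6, 0.8, 0.4]
finger_gap: 1.004
```

```bash
python3 - <<'E'
from path import *
p=cams.capture("wrist");cv2.imwrite('pics/w7.png',p["color"][:,:,::-1])
for r in spot_point(p,"stick"): print(r["conf"],w(p,r["point"]).round(4))
T=p["camera_from_world"];Rt=T[:3,:3];o=-Rt.T@T[:3,3]
for r in silhouettes(p,"stick")[:1]:
    v,u=np.nonzero(r["pixels"]);X=(u-p["cx"])/p["fx"];Y=(v-p["cy"])/p["fy"];th=np.hypot(X,Y);k=np.sin(th)/np.maximum(th,1e-9)
    d=np.stack([X*k,Y*k,np.cos(th)],1)@Rt;P=(o+d*((.0065-o[2])/d[:,2])[:,None])[:,:2]
    print(r["conf"],cv2.minAreaRect((P*1000).astype(np.float32)),u.min(),u.max(),v.min(),v.max())
rel([.4805,-.278,.010],tool(yaw=np.radians(111.2)))
E
```

```text
0.91 [ 0.4821 -0.2781  0.0031]
0.76 ((479.9819030761719, -278.531005859375), (26.9615535736084, 200.85943603515625), 21.985462188720703) 295 335 98 361
t 24.7 pos [ 0.4808 -0.2746  0.1302] q [-0.606  0.493  1.738  0.007  0.909 -0.979] F [-0.49  0.03  0.22]
linear mm [ -3.3  -2.1 120.2] rot deg [ 0.28 -0.14 -0.04]
```

View pics/w7.png

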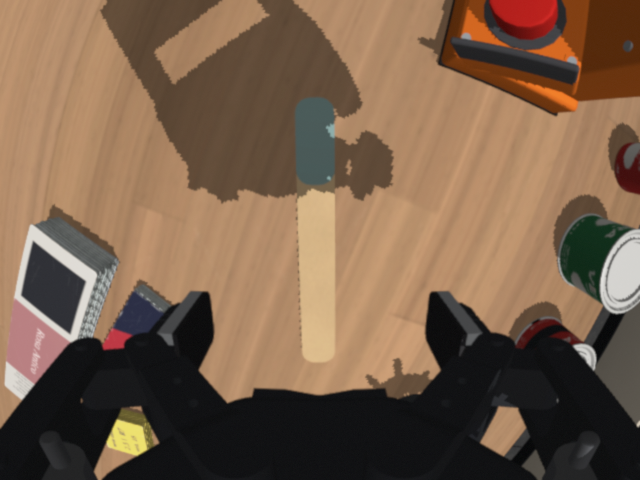

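>>> {"op": "servo_tool", "data": {
  "claw": [0,0,0,0,0,0,0],
  "linear": [
    [-2,-1,25],
    [-4,-2,50],
    [-4,-2,75],
    [-4,-2,92],
    [-4,-2,100],
    [-4,-2,102],
    [-4,-2,102]
  ],
  "delta_rot": [
    [0.3,-0.1,-0.6],
    [0.3,-0.1,-0.6],
    [0.3,-0.1,-0.6],
    [0.3,-0.1,-0.6],
    [0.3,-0.1,-0.6],
    [0.3,-0.1,-0.6],
    [0.3,-0.1,-0.6]
  ]
}}

```text
time_s: 25.4
position: [0.4809, -0.2799, 0.0286]
ee_rot: [-3.141, 0.001, 1.95]
ft_force: [-0.1, 0.3, 0.1]
finger_gap: 1.001
```

```bash
python3 - <<'E'
from path import *
rel([.4803,-.2785,.0075],tool(yaw=np.radians(111.8)))
E
```

```text
t 25.4 pos [ 0.4809 -0.2799  0.0286] q [-6.100e-01  6.610e-01  1.769e+00 -1.000e-03  7.120e-01 -9.890e-01] F [-0.11  0.26  0.11]
linear mm [ 1.5 -0.  21.1] rot deg [-0.02  0.05 -0.07]
```

>>> {"op": "servo_tool", "data": {
  "claw": [0,0,0,0,0,0.7,0.7,0.8,0.9,0.9,0.9,0.9],
  "linear": [
    [1,0,8],
    [1,0,16],
    [1,0,20],
    [1,0,21],
    [1,0,21],
    [1,0,21],
    [1,0,21],
    [1,0,21],
    [1,0,21],
    [1,0,21],
    [1,0,21],
    [1,0,21]
  ],
  "delta_rot": [
    [0,0,0],
    [0,0,0],
    [0,0,0],
    [0,0,0],
    [0,0,0],
    [0,0,0],
    [0,0,0],
    [0,0,0],
    [0,0,0],
    [0,0,0],
    [0,0,0],
    [0,0,0]
  ],
  "grip_force": 25
}}

```text
time_s: 26.6
position: [0.481, -0.2795, 0.008]
ee_rot: [3.141, 0.002, 1.95]
ft_force: [0.2, 1.0, 12.7]
finger_gap: 0.303
```

```bash
python3 - <<'E'
from path import *
rel([.4803,-.2785,.0075],tool(yaw=np.radians(111.8)));print(observe()['finger_gap'])
p=cams.capture("wrist");cv2.imwrite('pics/w8.png',p["color"][:,:,::-1])
E
```

```text
t 26.6 pos [ 0.481  -0.2795  0.008 ] q [-6.100e-01  6.970e-01  1.772e+00 -1.000e-03  6.710e-01 -9.880e-01] F [ 0.24  1.04 12.72]
linear mm [ 1.2 -0.3  0.4] rot deg [ 0.02  0.13 -0.08]
0.30274913890248356
```

View pics/w8.png

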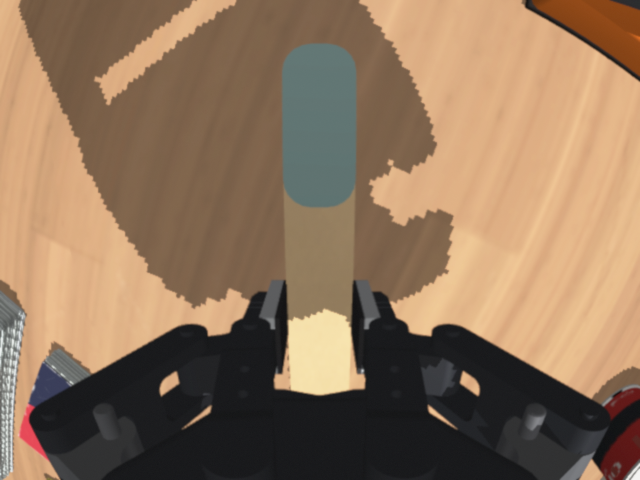

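>>> {"op": "servo_tool", "data": {
  "claw": [0.9,0.9,0.9,0.9,0.9,0.9,0.9,0.9,0.9,0.9,0.9,0.9,0.9],
  "linear": [
    [0,0,-1],
    [0,0,-2],
    [0,0,-5],
    [0,0,-12],
    [0,0,-25],
    [0,0,-45],
    [0,0,-75],
    [0,0,-110],
    [0,0,-150],
    [0,0,-190],
    [0,0,-230],
    [0,0,-265],
    [0,0,-290]
  ],
  "delta_rot": [
    [0,0,0],
    [0,0,0],
    [0,0,0],
    [0,0,0],
    [0,0,0],
    [0,0,0],
    [0,0,0],
    [0,0,0],
    [0,0,0],
    [0,0,0],
    [0,0,0],
    [0,0,0],
    [0,0,0]
  ],
  "grip_force": 40
}}

```text
time_s: 27.95
position: [0.4804, -0.2788, 0.3004]
ee_rot: [3.141, 0.003, 1.95]
ft_force: [-0.1, 0.7, -0.7]
finger_gap: 0.296
```

```bash
python3 - <<'E'
from path import *
P=np.array([.5585,.127,.30]);R=tool(yaw=np.radians(83.6))
rel(P,R);s=observe();print(s['finger_gap'])
q0=s['qpos'];p0=s['position'];R0=Ro.from_euler('xyz',s['ee_rot'])
# via arc: interpolate azimuth/radius
r0,a0=np.hypot(*p0[:2]),np.arctan2(p0[1],p0[0]);r1,a1=np.hypot(*P[:2]),np.arctan2(P[1],P[0])
y0=s['ee_rot'][2];N=16;L=[];D=[]
for i in range(1,N+1):
    f=(1-np.cos(np.pi*i/N))/2;r=r0+(r1-r0)*f;a=a0+(a1-a0)*f
    X=np.array([r*np.cos(a),r*np.sin(a),p0[2]+(P[2]-p0[2])*f]);Rr=tool(yaw=y0+(np.radians(83.6)-y0)*f)
    L.append((R0.inv().apply(X-p0)*1000).round().astype(int).tolist());D.append(np.degrees((R0.inv()*Rr).as_rotvec()).round(1).tolist())
check(L,D,p0,R0,q0);print(L,D)
p=cams.capture("side");cv2.imwrite('pics/s8.png',p["color"][:,:,::-1])
E
```

```text
t 27.95 pos [ 0.4804 -0.2788  0.3004] q [-6.090e-01  3.040e-01  1.562e+00 -1.000e-03  1.273e+00 -9.880e-01] F [-0.1   0.74 -0.75]
linear mm [348.1 222.8  -0.5] rot deg [ 0.07  0.16 28.12]
0.2955266848925971
[ 0.482 -0.276  0.3  ] z [ 0.  0. -1.] [-0.6   0.31  1.56  0.    1.28 -0.98] e0.0000 dq0.01 dp4 dr0.4
[ 0.489 -0.266  0.3  ] z [ 0.  0. -1.] [-0.58  0.31  1.56  0.    1.28 -0.94] e0.0000 dq0.04 dp12 dr0.8
[ 0.499 -0.249  0.3  ] z [ 0.  0. -1.] [-0.55  0.31  1.56  0.    1.28 -0.88] e0.0000 dq0.06 dp19 dr1.3
[ 0.511 -0.226  0.3  ] z [ 0.  0. -1.] [-0.5   0.31  1.55  0.    1.28 -0.81] e0.0000 dq0.08 dp26 dr1.7
[ 0.524 -0.197  0.3  ] z [ 0.  0. -1.] [-0.44  0.31  1.55  0.    1.28 -0.71] e0.0000 dq0.09 dp32 dr2.1
[ 0.536 -0.163  0.3  ] z [ 0.  0. -1.] [-0.38  0.31  1.55  0.    1.28 -0.61] e0.0000 dq0.11 dp36 dr2.5
[ 0.548 -0.125  0.3  ] z [ 0.  0. -1.] [-0.31  0.32  1.54  0.    1.28 -0.49] e0.0000 dq0.12 dp40 dr2.6
[ 0.558 -0.085  0.3  ] z [-0.  0. -1.] [-0.23  0.32  1.54  0.    1.28 -0.37] e0.0000 dq0.12 dp41 dr2.8
[ 0.564 -0.044  0.3  ] z [-0.  0. -1.] [-0.16  0.33  1.53  0.    1.28 
[... 513 characters left out ...]
r1.3
[0.559 0.123 0.3  ] z [-0.  0. -1.] [0.13 0.34 1.52 0.   1.29 0.24] e0.0000 dq0.04 dp12 dr0.8
[0.559 0.127 0.3  ] z [-0.  0. -1.] [0.14 0.34 1.52 0.   1.29 0.25] e0.0000 dq0.01 dp4 dr0.2
[[2, 3, 0], [9, 13, 0], [21, 28, 0], [38, 48, 0], [60, 71, 0], [87, 95, 0], [118, 120, 0], [151, 144, 0], [187, 165, 0], [223, 182, 0], [257, 197, 0], [287, 207, 0], [313, 215, 0], [332, 219, 0], [344, 222, 0], [348, 223, 0]] [[0.0, 0.2, 0.3], [0.0, 0.2, 1.1], [0.0, 0.2, 2.4], [0.0, 0.2, 4.1], [0.0, 0.2, 6.2], [0.0, 0.2, 8.7], [0.0, 0.2, 11.3], [0.1, 0.2, 14.1], [0.1, 0.2, 16.8], [0.1, 0.2, 19.4], [0.1, 0.2, 21.9], [0.1, 0.2, 24.0], [0.1, 0.2, 25.8], [0.1, 0.2, 27.1], [0.1, 0.2, 27.9], [0.1, 0.2, 28.1]]
```

View pics/s8.png

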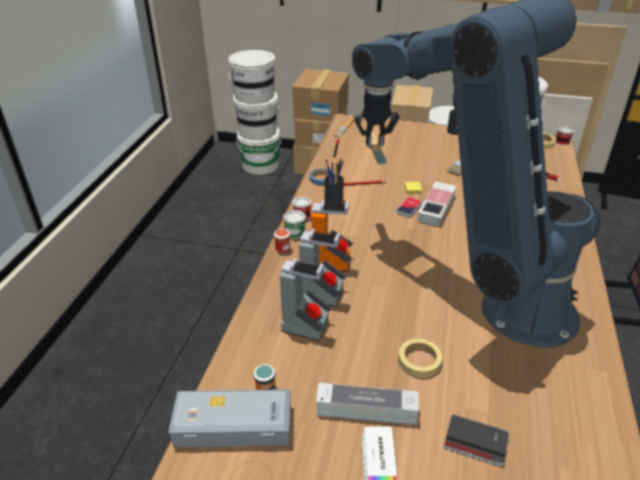

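The stirrer is held, level by eye, at (378,150) in the side view. Next I carry it over.

>>> {"op": "servo_tool", "data": {
  "claw": [0.9,0.9,0.9,0.9,0.9,0.9,0.9,0.9,0.9,0.9,0.9,0.9,0.9,0.9,0.9,0.9,0.9],
  "linear": [
    [2,3,0],
    [9,13,0],
    [21,28,0],
    [38,48,0],
    [60,71,0],
    [87,95,0],
    [118,120,0],
    [151,144,0],
    [187,165,0],
    [223,182,0],
    [257,197,0],
    [287,207,0],
    [313,215,0],
    [332,219,0],
    [344,222,0],
    [348,223,0],
    [348,223,0]
  ],
  "delta_rot": [
    [0,0.2,0.3],
    [0,0.2,1.1],
    [0,0.2,2.4],
    [0,0.2,4.1],
    [0,0.2,6.2],
    [0,0.2,8.7],
    [0,0.2,11.3],
    [0.1,0.2,14.1],
    [0.1,0.2,16.8],
    [0.1,0.2,19.4],
    [0.1,0.2,21.9],
    [0.1,0.2,24],
    [0.1,0.2,25.8],
    [0.1,0.2,27.1],
    [0.1,0.2,27.9],
    [0.1,0.2,28.1],
    [0.1,0.2,28.1]
  ]
}}

```text
time_s: 29.7
position: [0.5583, 0.1272, 0.2958]
ee_rot: [-3.137, -0.002, 1.46]
ft_force: [0.0, -1.0, -0.3]
finger_gap: 0.292
```

```bash
python3 - <<'E'
from path import *
from ov import draw
rel([.5585,.127,.212],tool(yaw=np.radians(83.6)));print(observe()['finger_gap'])
p=cams.capture("wrist");cv2.imwrite('pics/w9.png',p["color"][:,:,::-1])
for l in("stand_a_rest","stick"):
    for r in spot_point(p,l):print(l,round(r["conf"],2),w(p,r["point"]).round(4))
for n in("scene","side"):
  p=cams.capture(n)
  for l in("stand_a_rest","stick"):
    for r in spot_point(p,l):print(n,l,round(r["conf"],2),w(p,r["point"]).round(4))
cv2.imwrite('pics/s9.png',cv2.resize(p["color"][150:360,220:420,::-1],None,fx=3,fy=3,interpolation=2))
E
```

```text
t 29.7 pos [0.5583 0.1272 0.2958] q [0.141 0.344 1.519 0.003 1.283 0.251] F [ 0.05 -1.02 -0.31]
linear mm [-0.4  0.6 83.8] rot deg [-0.28 -0.11  0.07]
0.2919334755506536
stick 0.63 [0.5602 0.1341 0.2873]
scene stand_a_rest 0.65 [0.5664 0.1948 0.2011]
scene stick 0.78 [0.5575 0.1288 0.2882]
side stand_a_rest 0.74 [0.5613 0.19   0.2006]
side stick 0.95 [0.5592 0.1257 0.2888]
side stick 0.3 [ 0.6282 -0.4138  0.0016]
```

View pics/w9.png

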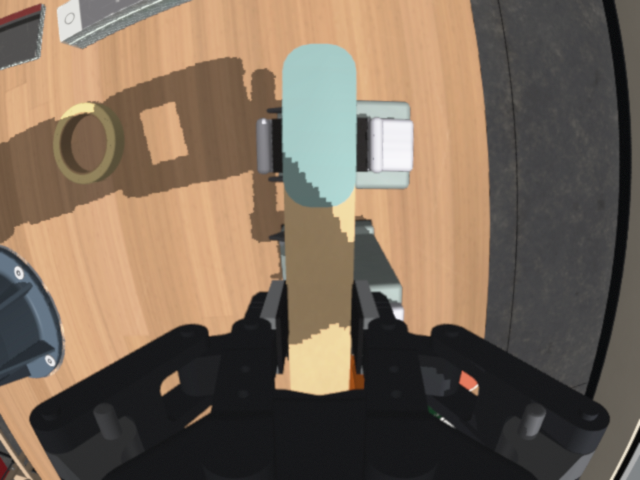

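View pics/s9.png

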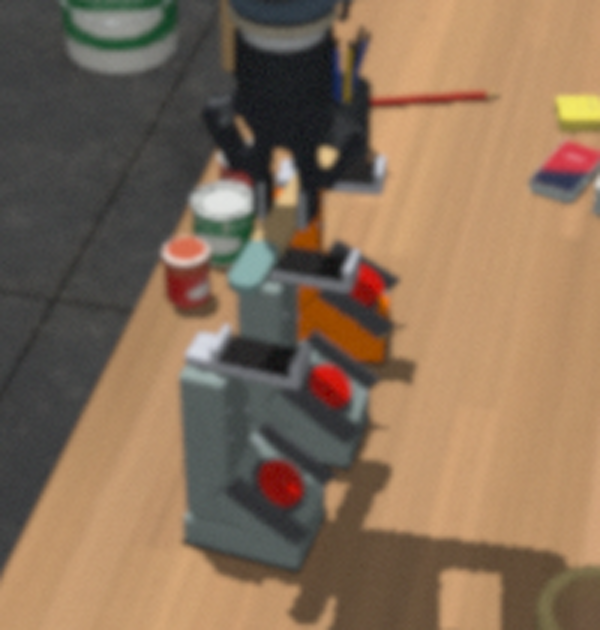

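>>> {"op": "servo_tool", "data": {
  "claw": [0.9,0.9,0.9,0.9,0.9,0.9,0.9,0.9],
  "linear": [
    [0,0,10],
    [0,0,25],
    [0,0,42],
    [0,0,58],
    [0,0,70],
    [0,0,77],
    [0,0,80],
    [0,0,80]
  ],
  "delta_rot": [
    [-0.2,0,0],
    [-0.2,0,0],
    [-0.2,0,0],
    [-0.2,0,0],
    [-0.2,0,0],
    [-0.2,0,0],
    [-0.2,0,0],
    [-0.2,0,0]
  ]
}}

```text
time_s: 30.95
position: [0.5585, 0.1272, 0.2163]
ee_rot: [-3.141, -0.002, 1.459]
ft_force: [0.1, 0.1, -0.6]
finger_gap: 0.29
```

```bash
python3 - <<'E'
from path import *
p=cams.capture("wrist");cv2.imwrite('pics/w10.png',p["color"][:,:,::-1])
p=cams.capture("scene");cv2.imwrite('pics/c10.png',cv2.resize(p["color"][180:380,190:390,::-1],None,fx=3,fy=3,interpolation=2))
rel([.5585,.127,.208],tool(yaw=np.radians(83.6)))
E
```

```text
t 31.05 pos [0.5587 0.1273 0.2169] q [0.142 0.415 1.616 0.003 1.11  0.252] F [ 0.01 -0.11 -0.33]
linear mm [-0.3 -0.2  8.9] rot deg [ 0.04 -0.15  0.02]
```

View pics/w10.png

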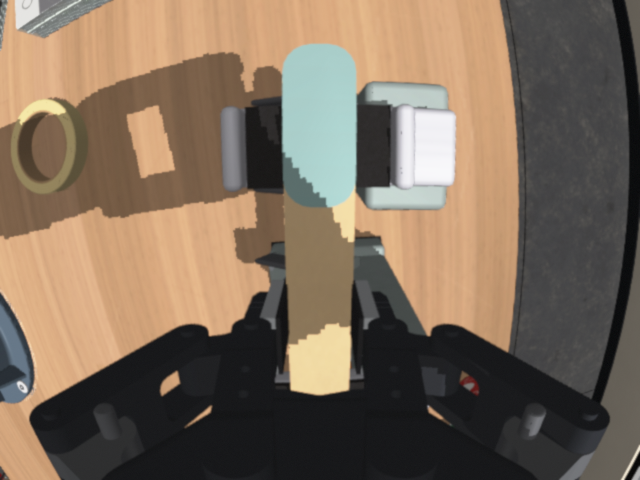

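View pics/c10.png

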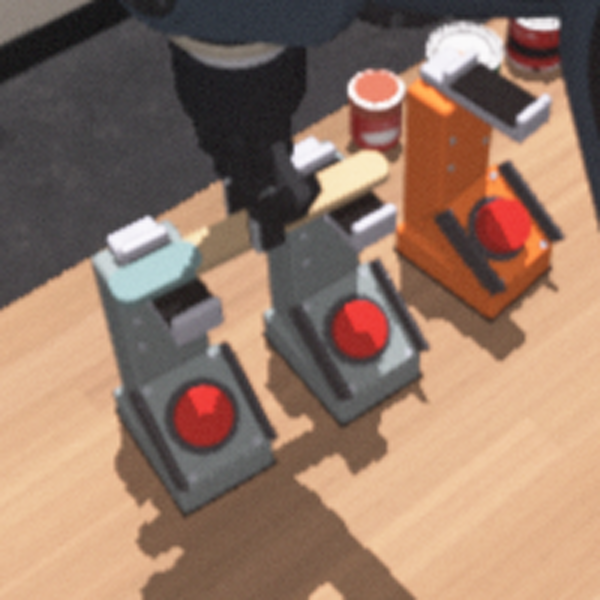

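>>> {"op": "servo_tool", "data": {
  "claw": [0.9,0.9,0.9,0.9,0.9,0.9,0.9,0.9,0.9],
  "linear": [
    [0,0,2],
    [0,0,4],
    [0,0,5],
    [0,0,6],
    [0,0,7],
    [0,0,8],
    [0,0,8],
    [0,0,8],
    [0,0,8]
  ],
  "delta_rot": [
    [0,0,0],
    [0,0,0],
    [0,0,0],
    [0,0,0],
    [0,0,0],
    [0,0,0],
    [0,0,0],
    [0,0,0],
    [0,0,0]
  ]
}}

```text
time_s: 31.95
position: [0.5585, 0.1272, 0.2084]
ee_rot: [-3.141, -0.002, 1.459]
ft_force: [0.1, 0.2, -0.1]
finger_gap: 0.294
```

```bash
python3 -c "
from feel import *
feel(FL,4)"
```

```text
t 32.15 TCP [0.5585 0.1272 0.2084] F [ 0.27  0.2  -0.92] sd [0.25 0.34 0.22] along n -0.91 tip height over nominal out face mm 92.3 in-plane mm [ 70.4 -67.3  49.3]
```

>>> {"op": "servo_tool", "data": {
  "claw": [0.9,0.9,0.9,0.9],
  "linear": [
    [0,0,0.5],
    [0,0,1],
    [0,0,1],
    [0,0,1]
  ],
  "delta_rot": [
    [0,0,0],
    [0,0,0],
    [0,0,0],
    [0,0,0]
  ]
}}

```text
time_s: 32.55
position: [0.5585, 0.1273, 0.208]
ee_rot: [3.141, -0.002, 1.46]
ft_force: [-3.1, 0.2, 6.0]
finger_gap: 0.286
```

```bash
python3 -c "
from feel import *
feel(FL,4)"
```

```text
t 32.75 TCP [0.5585 0.1272 0.208 ] F [-2.72 -0.53  6.37] sd [0.55 0.34 0.57] along n 6.78 tip height over nominal out face mm 92.0 in-plane mm [ 70.3 -67.2  49.2]
```

>>> {"op": "servo_tool", "data": {
  "claw": [0.7,0.66,0.62,0.55,0.45,0.35,0.3,0.3],
  "linear": [
    [0,0,0],
    [0,0,0],
    [0,0,0],
    [0,0,0],
    [0,0,0],
    [0,0,0],
    [0,0,0],
    [0,0,0]
  ],
  "delta_rot": [
    [0,0,0],
    [0,0,0],
    [0,0,0],
    [0,0,0],
    [0,0,0],
    [0,0,0],
    [0,0,0],
    [0,0,0]
  ]
}}

```text
time_s: 33.55
position: [0.5585, 0.1272, 0.2073]
ee_rot: [-3.141, -0.002, 1.459]
ft_force: [-0.3, -0.2, 0.3]
finger_gap: 0.705
```

```bash
python3 - <<'E'
from feel import *
feel(FL,2);print(observe()['finger_gap'])
p=cams.capture("wrist");cv2.imwrite('pics/w11.png',p["color"][:,:,::-1])
E
```

```text
t 33.65 TCP [0.5585 0.1272 0.2073] F [ 0.27  0.17 -0.12] sd [0.25 0.31 0.07] along n -0.26 tip height over nominal out face mm 91.4 in-plane mm [ 69.9 -67.3  48.9]
0.7045149252818806
```

View pics/w11.png

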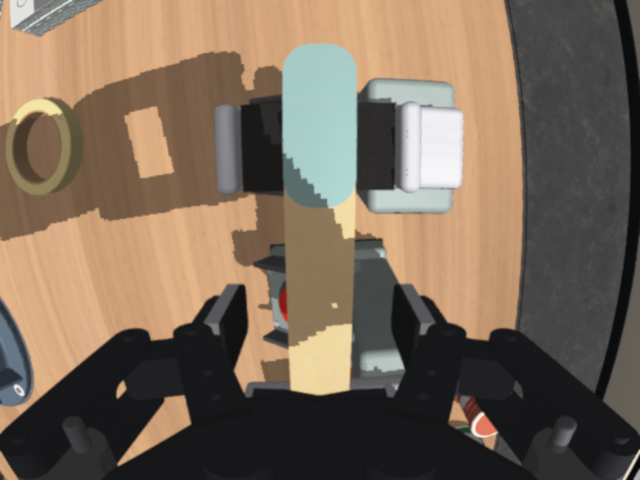

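The stirrer is released and flat on the left pad, between pixels 283 and 356, with the lips at about 240 and 398. I lift straight up and check.

>>> {"op": "servo_tool", "data": {
  "claw": [0.3,0.3,0.3,0.3,0.3,0.3,0.3,0.3,0.3],
  "linear": [
    [0,0,-3],
    [0,0,-8],
    [0,0,-16],
    [0,0,-28],
    [0,0,-45],
    [0,0,-70],
    [0,0,-95],
    [0,0,-120],
    [0,0,-120]
  ],
  "delta_rot": [
    [0,0,0],
    [0,0,0],
    [0,0,0],
    [0,0,0],
    [0,0,0],
    [0,0,0],
    [0,0,0],
    [0,0,0],
    [0,0,0]
  ]
}}

```text
time_s: 34.6
position: [0.5595, 0.1271, 0.3319]
ee_rot: [3.135, -0.004, 1.46]
ft_force: [-0.0, 0.3, -0.3]
finger_gap: 0.698
```

```bash
python3 - <<'E'
from path import *
s=observe();print(s['time_s'],s['position'],s['ft_force'])
for n,b in(("scene",(190,180,390,380)),("side",(220,150,420,360))):
    p=cams.capture(n)
    for l in("stick","pot_red","tin_green","pot_orange","pen_cup"):
        for r in spot_point(p,l)[:1]:print(n,l,round(r["conf"],2),w(p,r["point"]).round(4))
    x0,y0,x1,y1=b;cv2.imwrite(f'pics/f_{n}.png',cv2.resize(p["color"][y0:y1,x0:x1,::-1],None,fx=2.8,fy=2.8,interpolation=2))
p=cams.capture("wrist");cv2.imwrite('pics/f_w.png',p["color"][:,:,::-1])
E
```

```text
34.6 [0.55950268 0.12712421 0.33187069] [-0.04843487  0.31762037 -0.32302258]
scene stick 0.93 [0.5594 0.13   0.1995]
scene pot_red 0.77 [ 0.7212 -0.1107  0.0017]
scene tin_green 0.59 [ 7.060e-01 -2.025e-01  6.000e-04]
scene pot_orange 0.77 [0.6139 0.4084 0.001 ]
scene pen_cup 0.72 [ 0.6273 -0.4113  0.001 ]
side stick 0.65 [0.5592 0.1251 0.2036]
side pot_red 0.86 [ 0.7207 -0.1164  0.0034]
side tin_green 0.76 [ 0.7059 -0.206   0.0048]
side pot_orange 0.73 [ 0.6196  0.4048 -0.0011]
side pen_cup 0.67 [ 0.6298 -0.4142  0.    ]
```

View pics/f_scene.png

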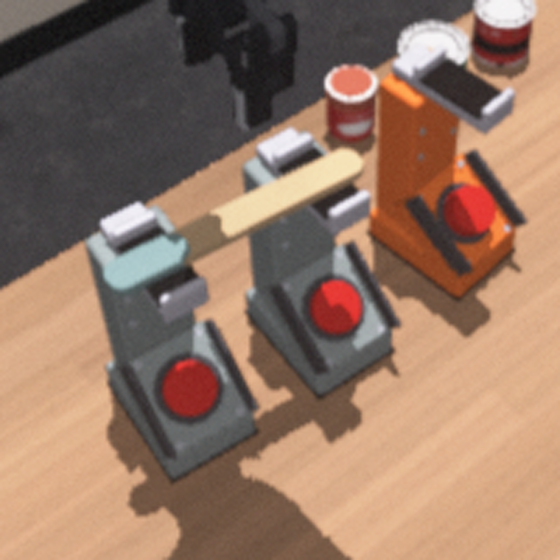

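View pics/f_side.png

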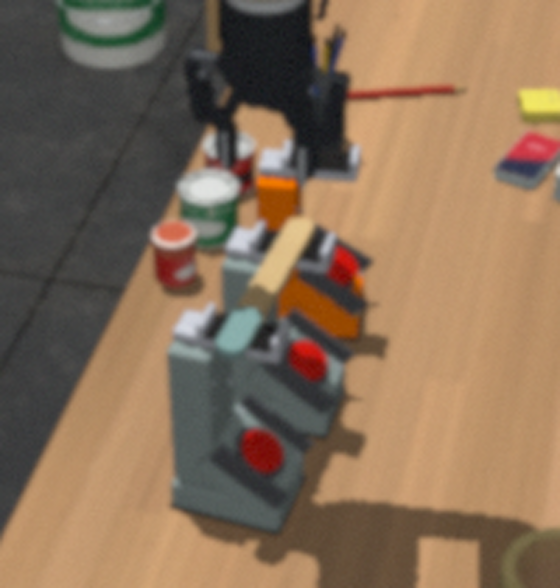

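View pics/f_w.png

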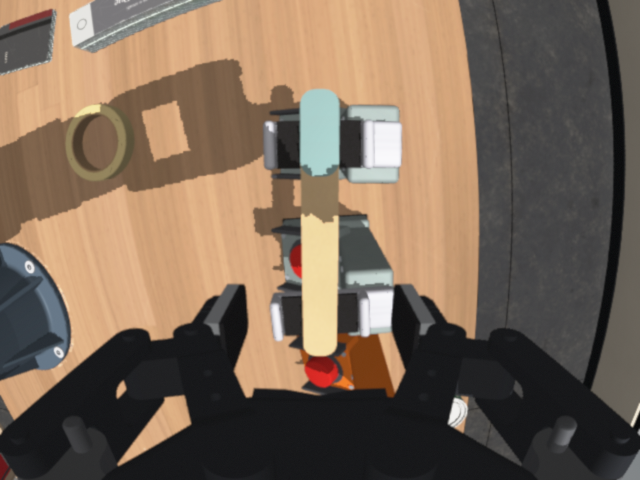

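The stirrer bridges both pads, between the lips on each: in the wrist view it runs from about (320,90) to (320,355). Both red buttons still sit low between their cheeks. I hand the job in.

```bash
python3 -c "
from station import order,observe
print(order.sign_off());print(observe()['time_s'])"
```

```text
the job is handed in; nothing more can be done
None
the job is handed in; nothing more can be done
```

The job is handed in at about 35 s of the 72 s allowed. Both locks are latched, and the stirrer lies across the pads of both grey stands; sign-off gave no verdict.

- **Locks:** The right stand was the locked one, with no contact until 7–11 mm below the popped-out face and then 3.4 N. The left stand was out, pushing back 2.7 N at 4.5 mm, so I pressed it to its stop at 36 N and let go. Touched again, it gave no force at 5 mm depth, so it is latched. I did not touch the right button again after that. In the last pictures both buttons sit low.
- **Stirrer:** I gripped it at its middle and lowered it until both pads carried it, at 6.4 N. Then I opened the gripper and lifted 120 mm clear. The last pictures show it between the lips of both pads. The two cameras put its underside at 199.5 and 203.6 mm, against the required 195–205 mm, and it looks level by eye only.
- **Bystanders:** The green tin, both pots and the pen cup measured within about 5 mm of their first readings, close to the 4 mm measurement error.
- **What went wrong:** My first approach to the left button ran a wrist joint up to its range limit and stopped short. The arm touched nothing, and I re-planned with the wrist turned over.

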